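Close the clip-on lid of the storage box under the riser shelf

ROBOT

A 6-joint arm with a two-finger parallel gripper is mounted at the origin on the work surface. World frame = base frame: x ahead of the robot, y to its left, z up, the work surface at z = 0. Lengths are in m, angles in rad, forces in N, time in s.
With the tool pointing down it reaches from about 0.3 to 0.875 m from the base axis. Payload 6.4 kg.
Tool frame: the origin (TCP) lies midway between the tips of the shut fingers; the grasp point (between the pads) lies ctrl.grip_depth behind it (ctrl.grip_depth is the distance from the TCP to the grasp point, in m); x points along the fingers, y is the direction in which the jaws open and shut, and the axes are right-handed (so a half turn about x gives the same grasp; the last joint's range is limited). The gripper opens to 85 mm and grips with 20 to 120 N. Pads are 22 mm wide; open, the fingers measure 114 mm over their backs; the gripper's body (76 mm by 85 mm) begins 54 mm behind the grasp point. The pads swing forward as they close: fully open they stand 13 mm farther back than shut.
Start: joints at [1.108, 0.181, 1.607, -0, 1.354, -0.206], TCP at [0.146, 0.556, 0.196] pointing down, gripper open.
Joint ranges: [-2.99, 2.99], [-0.89, 2.07], [0.3, 2.58], [-1.14, 4.28], [0, 2.63], [-3.12, 3.12]. Speed limits (rad/s): [2.57, 2.57, 3.01, 3.14, 3.14, 3.14].

INTERFACE

Orientations are given as a unit quaternion [w, x, y, z].
In Python, from bench import ctrl gives the robot as it stands.
- The arm moves only by the shell command python3 -m creep 'ROWS'. ROWS is text: rows parted by semicolons, each of 7 numbers parted by spaces: the opening, from 0 (shut) to 1 (fully open), then the shift along the tool's x, y, z in cm, then the turn, a rotation vector about the tool's x, y, z in rad. In form: claw x y z ax ay az; .... A call has 1 to 10 rows; each row shifts and turns the pose as measured when the row begins, along the tool's axes as they then stand; what a row does not reach is not made up. A row lasts 1/8 s, in which the tool goes at most 62.5 mm and 10.7 degrees, less where a joint would pass 70% of its speed; a pose out of reach is approached as far as the arm can. A call with a gripper value outside its range is refused whole. The fingers move at their own pace and stop on an object; the grip force is fixed at half the most. Time passes only in rows, so rows that do not move let the fingers close. It gives the time, the measured TCP pose, the force and the opening at its end, in the units of the state.
- ctrl.get_obs(): the state, without advancing time (a new reading comes with each control period).
- ctrl.camera(name): name is "side" or "top"; returns (picture, depth): 480x640x3 uint8, blue, green, red; 480x640 float32, m along the optical axis (not along the pixel's ray), 0 where there is no reading.
- ctrl.calibration(name): a dict with "mtx" (3x3 intrinsics, pixels), "R" (3x3) and "t" (3): a world point X has camera coordinates R X + t. Camera axes: x right, y down, z forward; pixel columns grow to the right and rows downward; lengths in m; the calibration is good to about 2 mm. A picture is of the moment at which its call begins. calibration takes no time and is no camera call.
- ctrl.hand_in(): hands the job in, once; it reports no verdict.
Trained networks look in the newest picture that a camera, given by its name, has taken for a name from the list of things; names that differ only in an ending like _2 or _b are one class to them, and where a whole thing is asked for, a point or a joint stands for the part that bears it (a point fixed in the world has none). Each returns a list of dicts, best first, with "confidence" (0 to 1); they miss things now and then, are a little off and sometimes report something else, mostly with a low value. They report only what shows in the picture. A call takes as long as a camera call. They do not tell look-alikes from the thing itself.
- ctrl.find_in(query, camera): "rect" ([left, top, right, bottom] in pixels, round what is visible of it).
The state is a dict: "time_s": time; "q": joint angles; "dq": joint speeds; "joint_efforts": joint torques, N m; "eef_pos": TCP position; "eef_rot": TCP orientation; "wrist_force": force on the tool from outside, world axes, zero at the start; "torque": the same for the moment, N m; "opening": opening from 0.0 (shut) to 1.0 (fully open).
Only numpy, scipy, OpenCV 4.12 (cv2) and the standard library are available. Lean on these libraries where they do the work, as an engineer would, in place of code of your own. Each camera call takes 0.05 s, during which the arm holds its last target.

TASK

The black storage box with the finger trainer in it stands open, half under the riser shelf. Take its lid from the top of the drawer unit, put it on the box and press it down until it is fully home at both ends, and snap both side clips shut so that they hold. Leave the dumbbell, the jar, the foot roller and the half-open drawer as they are.

Things in the scene. Friction and masses are not known exactly. Their poses are not given: they have to be found in the camera images.
- box: black plastic storage box, open on top, fixed. 124 mm (x) by 190 mm (y) by 80 mm high. Origin at the centre of its underside, z up, long sides along y. Its rim is bevelled: the lid centres itself from up to 4 mm off. Sprung snap beads in both end walls hold the lid. A flange for the clip juts 10 mm from the middle of each long side, z 55 to 65 mm. A red silicone finger trainer lies in it
- lid_grip (a point): centre of the bar of the lid's arched carry handle; axes of the lid, z up, y along its length. The bar runs along y: 84 mm long, 14 mm wide, 12 mm high, on a post at each end. The lid's flat top is 28 mm below this point, its foot (end skirts) 52 mm, its side skirts 46 mm. Fully home on the box this point is 112 mm above the box's underside
- lid_top (a point): middle of the flat top of the loose black lid: 138 mm (x) by 206 mm (y), about 0.22 kg, the same after half a turn. Goes over the box's rim with 2 mm play, lengthwise along the box's y. Laid on, it stands 5 to 10 mm proud on the beads. 5 to 15 N down near an end, 60 to 85 mm from the middle, snaps that end home; each end wants its own press. Home: 84 mm above the box's underside
- clipA (a joint): angle in rad of the clip on the lid's -x long side: 0 shut (hanging straight down over the box's flange, held by its detent), 1.57 sticking out level, 2.0 fully open. The hinge is stiff: it stays where it is left. About 5 N on its outer face carries it over the snap in the last 0.35 rad; it cannot shut while the lid is proud
- clipB (a joint): the same for the clip on the lid's +x long side
- clipA_edge (a point): on the outer face of clip A, 22 mm from its hinge axis, mid-width. Site +x is the outward normal of the face, -z runs from hinge to free edge. Clip: plate 60 mm wide (lid y), 27 mm from hinge to free edge, 4 mm thick, a 3 mm ledge along the outside of the free edge. Hinge axis: along the lid's y, at x = -75 mm, 36 mm below point lid_grip in lid axes; outer face 4 mm outside the axis when shut
- clipB_edge (a point): the same for clip B, whose hinge axis is at x = +75 mm in lid axes
- unit: low white desk-top drawer unit, fixed: 250 mm (x) by 180 mm (y) by 105 mm high, origin at the centre of its underside, drawer front towards its -x. The lid starts on top of it. It stands past one end of the box and the riser shelf past the other; which is which varies
- unit_drawer0 (a joint): how far the drawer of that unit is pulled out, in m: it starts about half open, 0.07 to 0.10, and shall be left so. With its bar handle it reaches that far plus 35 mm out from the unit's front
- riser: riser shelf, fixed: open steel wire rack 300 mm (x) by 450 mm (y), underside 290 mm and top 308 mm above the bench, packs up to 50 mm high on it; four steel legs 20 mm square at x = +-135, y = +-165 mm. Origin on the bench under the rack's centre. Its edge hangs over about the middle of the box, so one half of the box is under it
- dumbbell_mid (a point): middle of the small steel hex dumbbell, lying: 120 mm long (its y), heads 53 mm across; leave it
- jar_mid (a point): middle of the empty glass jar, 76 mm wide, 102 mm high; this point is 51 mm up; leave it
- roller_mid (a point): middle of the wooden foot roller, 110 mm (x) by 194 mm (y) by 43 mm high; leave it
Not all that is in view belongs to the job. Leave any purple look-alike of the part that bears lid_grip alone.

How it is judged:
By the outcome, as a careful person would: the job done as asked, in the order asked, and still so for the second after the job is handed in, with the robot touching nothing.
It also fails if it takes over 61 s, if anything falls off the work surface, if the arm or the gripper's body presses on something with over 40 N, if the wrist force passes 120 N, or if a joint passes its speed limit or range.

## Working session

There is one attempt and no reset: what is moved stays moved. The work goes in short steps, Python scripts to look and compute and a shell command to move; the robot and the scene stay as the last step left them, time stands still between calls to the robot, and variables do not carry over. Pictures are saved under pics/ and viewed, and the job is handed in when it is done.

```bash
ls; mkdir -p pics; cat > h.py <<'E'
import numpy as np, cv2
from bench import ctrl
def snap(n,f):
    p,d=ctrl.camera(n); cv2.imwrite('pics/'+f+'.png',p); np.save('pics/'+f+'.npy',d); return p,d
def world(n,u,v,z):
    c=ctrl.calibration(n); K,R,t=map(np.array,(c['mtx'],c['R'],c['t']))
    p=np.stack([(np.asarray(u)-K[0,2])/K[0,0]*z,(np.asarray(v)-K[1,2])/K[1,1]*z,z*np.ones_like(np.asarray(u,float))],-1)
    return (p-t)@R
def cloud(n,d):
    v,u=np.indices(d.shape); return world(n,u,v,d)
def proj(n,X):
    c=ctrl.calibration(n); K,R,t=map(np.array,(c['mtx'],c['R'],c['t']))
    p=(R@np.asarray(X)+t); p=K@p; return p[:2]/p[2]
E
python3 - <<'E'
from h import *
o=ctrl.get_obs()
for k,v in o.items(): print(k,np.round(v,3))
print(ctrl.grip_depth)
for n in('top','side'):
    snap(n,n+'0')
    for q in ['box','lid_grip','lid_top','clipA','clipB','unit','riser','unit_drawer0','dumbbell_mid','jar_mid','roller_mid']:
        for r in ctrl.find_in(q,n)[:3]: print(n,q,np.round(r['rect']).astype(int),round(r['confidence'],2))
    c=ctrl.calibration(n); print(np.round(c['R'],3),np.round(c['t'],3),np.round(c['mtx']))
E
```

```text
pics
time_s 0.0
q [ 1.108  0.182  1.608  0.     1.354 -0.206]
dq [ 0.001  0.001  0.001  0.    -0.    -0.   ]
joint_efforts [-1.0000e-03 -4.4488e+01 -3.5133e+01 -0.0000e+00  9.0000e-03  0.0000e+00]
eef_pos [0.146 0.556 0.196]
eef_rot [ 0.701  0.09   0.701 -0.091]
wrist_force [ 0.213  0.237 -0.181]
torque [-0.009  0.003  0.007]
opening 1.0
0.0187
top box [234 172 315 306] 0.27
top lid_grip [148 186 213 264] 0.82
top lid_grip [234 182 311 254] 0.8
top lid_grip [147 294 220 350] 0.58
top lid_top [231 180 314 252] 0.84
top lid_top [147 295 220 350] 0.69
top lid_top [308 284 344 310] 0.64
top clipA [263 180 287 193] 0.68
top clipA [199 221 208 242] 0.66
top clipA [173 348 188 349] 0.59
top clipB [259 242 281 251] 0.58
top clipB [150 208 160 229] 0.44
top clipB [172 294 197 299] 0.43
top unit [235 174 315 305] 0.58
top riser [356 167 552 313] 0.61
top unit_drawer0 [233 251 297 308] 0.93
top jar_mid [352 290 382 314] 0.96
top jar_mid [357 165 550 310] 0.51
top roller_mid [340 152 405 188] 0.58
[[ 0.014 -1.     0.023]
 [-0.99  -0.017 -0.139]
 [ 0.14  -0.021 -0.99 ]] [0.118 0.564 1.549] [[536.   0. 324.]
 [  0. 536. 235.]
 [  0.   0.   1.]]
side box [303 255 362 342] 0.7
side box [290 151 381 237] 0.56
side lid_grip [291 151 379 239] 0.96
side lid_grip [270  92 353 144] 0.92
side lid_grip [178  99 241 180] 0.57
side lid_top [176 104 244 178] 0.8
side lid_top [272  89 347 144] 0.68
side lid_top [291 150 377 238] 0.67
side clipA [362 176 377 200] 0.77
side clipA [299 137 319 146] 0.59
side clipA [178 132 184 150] 0.57
side clipB [288 185 307 211] 0.69
side clipB [235 125 244 143] 0.46
side unit [235 163 387 246] 0.65
side unit_drawer0 [237 170 290 243] 0.65
side jar_mid [237 311 273 344] 0.8
side roller_mid [396 269 454 353] 0.87
side roller_mid [246 255 271 305] 0.31
[[ 0.987 -0.16  -0.009]
 [-0.155 -0.937 -0.313]
 [ 0.042  0.31  -0.95 ]] [-0.517  0.265  1.101] [[462.   0. 323.]
 [  0. 462. 242.]
 [  0.   0.   1.]]
```

View pics/top0.png

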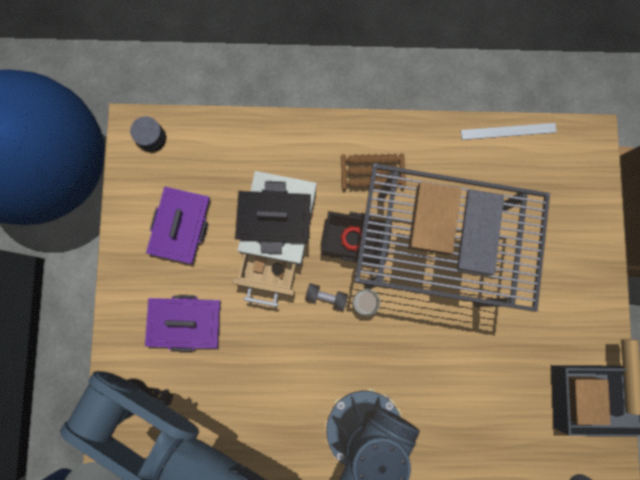

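View pics/side0.png

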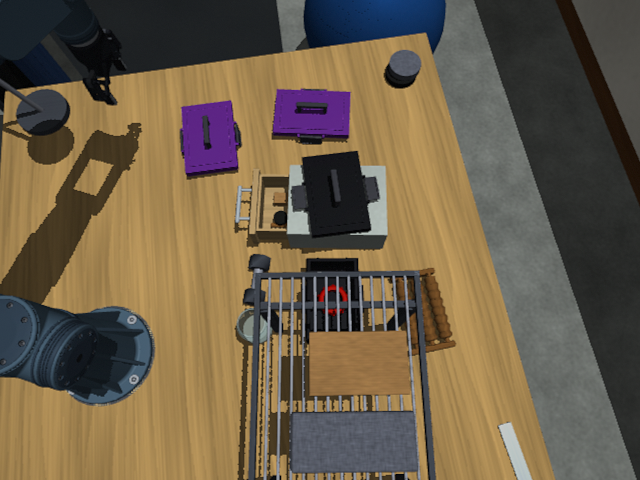

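Candidates for the lid: black (273,215) on the unit in top view, (336,193) in side; purple look-alikes at (178,225) and (183,322) top. I choose the black one on the drawer unit. The box is at about (345,238), its right half under the rack. Now I'll measure and crop.

```bash
python3 - <<'E'
from h import *
def rect(P):
    (c,s,a)=cv2.minAreaRect((P[:,:2]*1000).astype(np.float32)); return np.round(c,1),np.round(s,1),round(a,1)
for n,roi in(('top',(170,265,225,325)),('side',(145,245,285,395))):
    p=cv2.imread(f'pics/{n}0.png'); d=np.load(f'pics/{n}0.npy'); W=cloud(n,d)
    r0,r1,c0,c1=roi
    w=W[r0:r1,c0:c1].reshape(-1,3); pix=p[r0:r1,c0:c1].reshape(-1,3); dark=pix.max(1)<75
    ok=d[r0:r1,c0:c1].reshape(-1)>0
    h,e=np.histogram(w[ok&dark,2],bins=np.arange(0.08,0.2,0.004)); print(n,[(round(a,3),b) for a,b in zip(e,h) if b>5])
    vd=pix.max(1)
    zt=0.129
    m=ok&dark&(w[:,2]>.1)
    print('all dark',rect(w[m]))
    h2=np.histogram(w[m&(w[:,2]>.145),2],bins=6); 
    b=m&(w[:,2]>.15)&(w[:,2]<.19); print('bar',b.sum(), rect(w[b]) if b.sum()>5 else '', w[b].mean(0))
    np.set_printoptions(suppress=True)
    cv2.imwrite(f'pics/crop_{n}.png',cv2.resize(p[r0-10:r1+70,c0-10:c1+110],None,fx=3.5 if n=='top' else 3,fy=3.5 if n=='top' else 3,interpolation=cv2.INTER_CUBIC))
    # box
    B=W[...,2]; 
E
```

```text
top [(np.float64(0.08), np.int64(16)), (np.float64(0.104), np.int64(7)), (np.float64(0.108), np.int64(16)), (np.float64(0.112), np.int64(15)), (np.float64(0.116), np.int64(87)), (np.float64(0.12), np.int64(531)), (np.float64(0.124), np.int64(1225)), (np.float64(0.128), np.int64(1071)), (np.float64(0.132), np.int64(339)), (np.float64(0.136), np.int64(32)), (np.float64(0.152), np.int64(13)), (np.float64(0.156), np.int64(23)), (np.float64(0.16), np.int64(10)), (np.float64(0.164), np.int64(9))]
all dark (array([602.1, 271.2]), array([202.5, 149.7]), 87.6)
bar 59 (array([600.7, 274.6]), array([82.8, 16.4]), 88.8) [0.59824026 0.27592417 0.15837748]
side [(np.float64(0.08), np.int64(53)), (np.float64(0.084), np.int64(36)), (np.float64(0.088), np.int64(52)), (np.float64(0.092), np.int64(48)), (np.float64(0.096), np.int64(32)), (np.float64(0.1), np.int64(83)), (np.float64(0.104), np.int64(91)), (np.float64(0.108), np.int64(17)), (np.float64(0.112), np.int64(48)), (np.float64(0.116), np.int64(270)), (np.float64(0.12), np.int64(1103)), (np.float64(0.124), np.int64(2329)), (np.float64(0.128), np.int64(1308)), (np.float64(0.132), np.int64(53)), (np.float64(0.144), np.int64(7)), (np.float64(0.152), np.int64(13)), (np.float64(0.156), np.int64(132)), (np.float64(0.16), np.int64(62))]
all dark (array([594.3, 270.8]), array([216.5, 219.1]), 83.7)
bar 210 (array([596.9, 271.7]), array([85.2, 14.2]), 87.9) [0.59642296 0.26969323 0.15888922]
```

View pics/crop_top.png

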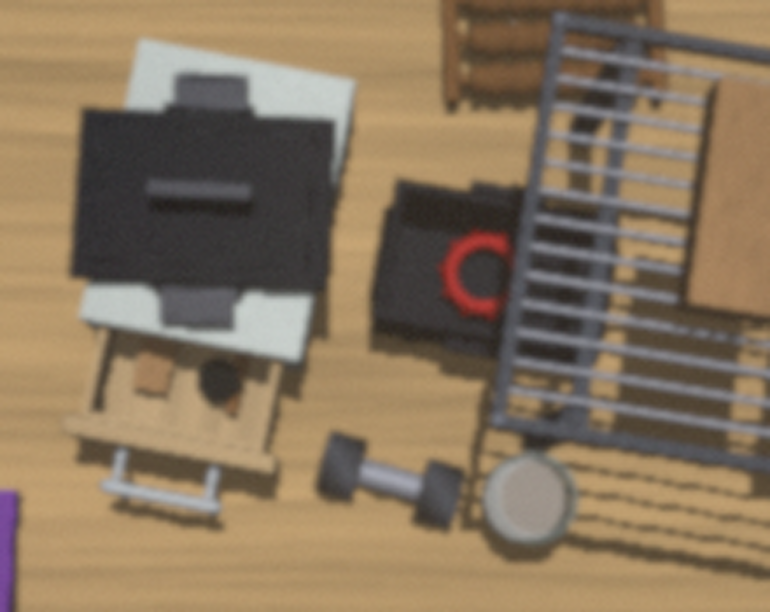

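View pics/crop_side.png

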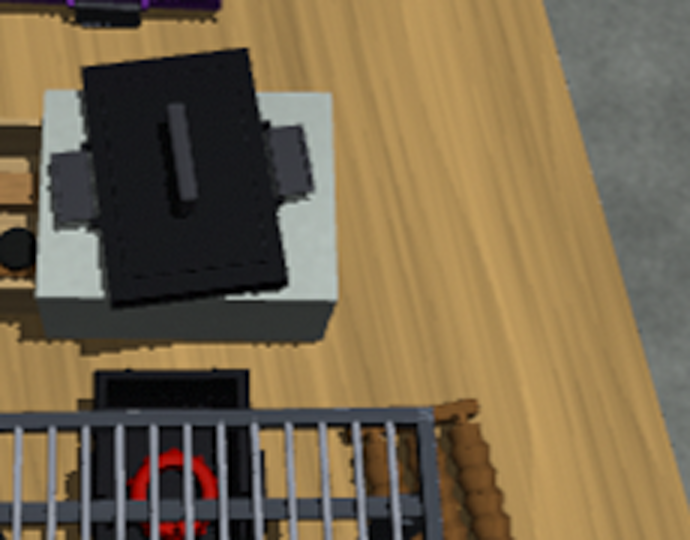

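The black lid sits with both clips splayed out (about 1.6–2 rad), its bar at roughly (0.597, 0.272). Next is the box pose.

```bash
cat > box.py <<'E'
from h import *
from scipy.optimize import minimize
def hulls():
    pass
if __name__=='__main__':
    np.set_printoptions(suppress=True,precision=4)
    allp=[]
    for n in('top','side'):
        p=cv2.imread(f'pics/{n}0.png'); d=np.load(f'pics/{n}0.npy'); W=cloud(n,d)
        m=(d>0)&(W[...,0]>.44)&(W[...,0]<.70)&(W[...,1]>-.12)&(W[...,1]<.145)
        for a,b in((.072,.09),(.27,.33)):
            k=m&(W[...,2]>a)&(W[...,2]<b)&(p.max(2)<90)
            print(n,a,k.sum())
        k=m&(W[...,2]>.068)&(W[...,2]<.092)&(p.max(2)<90)
        P=W[k]; allp.append(P)
        # plot z map
        q=np.full((300,300,3),255,np.uint8)
        for X,c in zip(W[m&(W[...,2]<.2)],p[m&(W[...,2]<.2)]):
            i=int((.70-X[0])*1000);j=int((.16-X[1])*1000)
            if 0<=i<300 and 0<=j<300: cv2.circle(q,(j,i),1,c.tolist() if not .068<X[2]<.092 else (0,255,0),-1)
        cv2.imwrite(f'pics/bm_{n}.png',cv2.resize(q,None,fx=2,fy=2))
    P=np.vstack(allp)
    def cost(v,P=P):
        c,s=np.cos(v[2]),np.sin(v[2]); dx=P[:,0]-v[0];dy=P[:,1]-v[1]
        x=np.abs(c*dx+s*dy)-61; 
        x=np.abs(c*dx+s*dy);y=np.abs(-s*dx+c*dy)
        # distance to rim band (wall ~2mm): rectangle sdf
        qx=x-.0605;qy=y-.0935
        sd=np.where((qx>0)&(qy>0),np.hypot(qx,qy),np.maximum(qx,qy))
        return np.mean(np.minimum(np.abs(sd),.01))
    for Q,nm in((P,'both'),(allp[0],'top'),(allp[1],'side')):
        best=min((minimize(cost,[.55+a,.05+b,t],args=(Q,),method='Nelder-Mead') for a in(-.02,.02) for b in(-.03,0.,.03) for t in(-.15,0,.15)),key=lambda r:r.fun)
        print(nm,best.x,best.fun)
E
python3 box.py
```

```text
top 0.072 453
top 0.27 540
side 0.072 688
side 0.27 2285
both [ 0.5511  0.029  -0.149 ] 0.004254983725951589
top [ 0.5544  0.0313 -0.1568] 0.0039100314029200086
side [ 0.5496  0.0275 -0.1528] 0.003986381748100131
```

```bash
python3 - <<'E'
from h import *
def draw(n,p,c,yaw,pts,col):
    R=np.array([[np.cos(yaw),-np.sin(yaw)],[np.sin(yaw),np.cos(yaw)]])
    for z,P in pts:
        q=[proj(n,[*(R@np.array(a)+c),z]) for a in P]
        cv2.polylines(p,[np.round(np.array(q)*16*5).astype(int)],True,col,1,cv2.LINE_AA,4)
sq=lambda a,b:[(a,b),(-a,b),(-a,-b),(a,-b)]
out=[]
for n,(r0,c0) in(('top',(175,310)),('side',(245,290))):
    p=cv2.resize(cv2.imread(f'pics/{n}0.png'),None,fx=5,fy=5,interpolation=cv2.INTER_CUBIC)
    draw(n,p,np.array([.5515,.0292]),-.153,[(.08,sq(.062,.095)),(.0,sq(.062,.095))],(0,255,0))
    out.append(p[r0*5:r0*5+550,c0*5:c0*5+400])
cv2.imwrite('pics/ov.png',np.hstack(out))
E
```

```text
(no output)
```

View pics/ov.png

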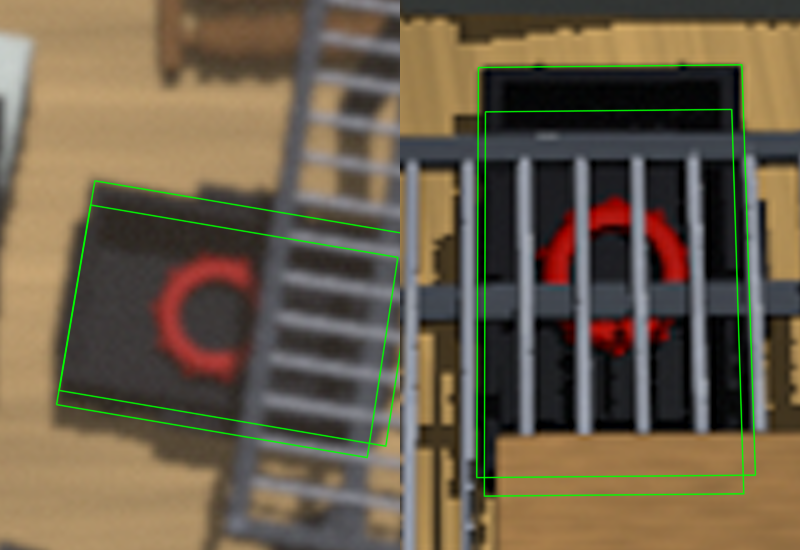

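View pics/bm_side.png

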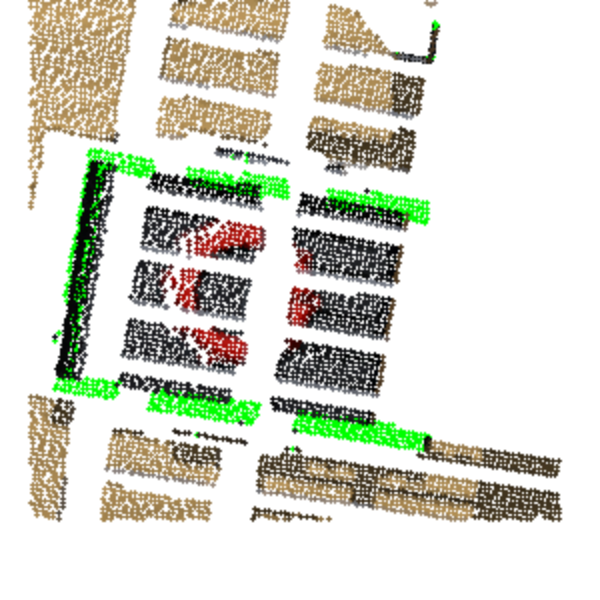

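```bash
python3 - <<'E'
from h import *
from scipy.spatial.transform import Rotation as Ro
np.set_printoptions(suppress=True,precision=4)
q=ctrl.get_obs()['eef_rot']; print(Ro.from_quat(np.roll(q,-1)).as_matrix())
for n,roi in(('top',(170,265,225,325)),('side',(145,245,285,395))):
    p=cv2.imread(f'pics/{n}0.png'); d=np.load(f'pics/{n}0.npy'); W=cloud(n,d)
    r0,r1,c0,c1=roi
    w=W[r0:r1,c0:c1].reshape(-1,3); pix=p[r0:r1,c0:c1].reshape(-1,3); dark=(pix.max(1)<85)
    b=dark&(w[:,2]>.15)&(w[:,2]<.19)
    x=w[b][:,:2]; x=x-x.mean(0); _,_,v=np.linalg.svd(x); print(n,'bar yaw',np.arctan(-v[0,0]/v[0,1]))
    t=dark&(w[:,2]>.12)&(w[:,2]<.134)&(pix.max(1)<55)
    (c,s,a)=cv2.minAreaRect((w[t][:,:2]*1000).astype(np.float32)); print('lid dark',c,s,a)
    # clip pts
    cl=dark&(w[:,2]>.1)&(w[:,2]<.2); X=w[cl]-[.5985,.273,0]
    for sg in(-1,1):
        k=(sg*X[:,0]>.078)&(sg*X[:,0]<.115)&(abs(X[:,1])<.035)
        print(' clip',sg,k.sum(),X[k].mean(0) if k.sum() else'', np.polyfit(sg*X[k,0],X[k,2],1) if k.sum()>5 else '')
    # rack
    k=(W[...,2]>.27)&(W[...,2]<.33)&(d>0)&(W[...,1]<.12)&(W[...,0]>.3)&(W[...,0]<.85)&(W[...,1]>-.5)&(p.max(2)<120)
    (c,s,a)=cv2.minAreaRect((W[k][:,:2]*1000).astype(np.float32)); print('rack',k.sum(),c,s,a); print(cv2.boxPoints((c,s,a)))
    for nm,(u,v) in ({'jar':(365,302),'dumb':(327,297),'roll':(372,170)} if n=='top' else {'jar':(254,327),'roll':(430,310)}).items():
        print(nm,W[v,u])
    # unit top
    k=(W[...,2]>.095)&(W[...,2]<.115)&(d>0)&(p.min(2)>120)&(abs(W[...,1]-.27)<.15)
    (c,s,a)=cv2.minAreaRect((W[k][:,:2]*1000).astype(np.float32)); print('unit',c,s,a)
E
```

```text
[[-0.      0.254   0.9672]
 [-0.      0.9672 -0.254 ]
 [-1.     -0.     -0.    ]]
top bar yaw -0.03188850130758332
lid dark (600.5001831054688, 277.2388916015625) (185.16944885253906, 137.1240997314453) 87.86886596679688
 clip -1 5 [-0.0981 -0.0042  0.1247] 
 clip 1 9 [0.0814 0.0118 0.1196] [0.233  0.1007]
rack 6698 (527.7672119140625, -188.70787048339844) (451.8885498046875, 301.51678466796875) 81.42545318603516
[[ 345.0065 -389.6492]
 [ 643.1531 -434.6042]
 [ 710.528    12.2335]
 [ 412.3813   57.1884]]
jar [0.3683 0.0007 0.0091]
dumb [0.3808 0.1144 0.0313]
roll [0.6899 0.0144 0.311 ]
unit (562.744873046875, 270.10833740234375) (180.77362060546875, 323.8036804199219) 79.819091796875
side bar yaw -0.03403205581610442
lid dark (596.5738525390625, 270.2457580566406) (206.6460418701172, 203.35096740722656) 88.35176849365234
 clip -1 276 [-0.0912 -0.0029  0.1198] [-0.1012  0.1291]
 clip 1 222 [ 0.0889 -0.0061  0.1198] [0.0867 0.1121]
rack 13285 (531.317626953125, -137.65464782714844) (345.0761413574219, 300.43194580078125) 81.60662078857422
[[ 357.5254 -286.4178]
 [ 654.7395 -330.2715]
 [ 705.1099   11.1086]
 [ 407.8958   54.9622]]
jar [ 0.3966 -0.0438  0.3067]
roll [ 0.7855 -0.0225 -0.0027]
unit (600.2845458984375, 260.3008117675781) (179.9696044921875, 235.1309814453125) 79.92588806152344
```

```bash
cat >> h.py <<'E'
from scipy.spatial.transform import Rotation as Ro, Slerp
np.set_printoptions(suppress=True,precision=4)
def state():
    o=ctrl.get_obs(); return o,np.array(o['eef_pos']),Ro.from_quat(np.roll(o['eef_rot'],-1))
def tool(yaw,tilt,flip=1,wside=0.):
    # frame yaw; tilt from vertical, wrist toward +y of frame; tool y=+x of frame
    yl=np.array([-np.sin(yaw),np.cos(yaw),0]); xl=np.array([np.cos(yaw),np.sin(yaw),0])
    xt=-np.sin(tilt)*yl-np.cos(tilt)*np.array([0,0,1]); yt=flip*xl
    return Ro.from_matrix(np.stack([xt,yt,np.cross(xt,yt)],1))
def plan(tp,tr,claw=1,maxlin=.055,maxang=9.5):
    o,p,r=state(); rel=(r.inv()*tr).magnitude()
    n=max(1,int(np.ceil(max(np.linalg.norm(tp-p)/maxlin,np.degrees(rel)/maxang))))
    S=Slerp([0,1],Ro.concatenate([r,tr])); print('n',n,'dist',np.linalg.norm(tp-p),'ang',np.degrees(rel))
    out=[];pp,pr=p,r
    for i in range(1,n+1):
        np_=p+(tp-p)*i/n; nr=S(i/n); sh=pr.inv().apply(np_-pp)*100; rv=(pr.inv()*nr).as_rotvec()
        out.append(f"{claw} "+' '.join(f'{a:.2f}' for a in sh)+' '+' '.join(f'{a:.3f}' for a in rv)); pp,pr=np_,nr
    print('; '.join(out))
def loc(c,yaw,v):
    c_,s=np.cos(yaw),np.sin(yaw); return np.array([c[0]+c_*v[0]-s*v[1],c[1]+s*v[0]+c_*v[1],v[2]])
BOX=(.5525,.0295); BY=-.151
LID=(.5985,.273); LY=-.033
GD=.0187
E
python3 - <<'E'
from h import *
T=tool(LY,np.radians(42)); g=loc(LID,LY,(0,.015,.23)); tp=g+GD*T.as_matrix()[:,0]
print(tp,T.as_matrix()); plan(tp,T)
E
```

```text
[0.5986 0.2755 0.2161] [[-0.0221  0.9995 -0.0245]
 [-0.6688 -0.033  -0.7427]
 [-0.7431  0.      0.6691]]
n 10 dist 0.5328973447977031 ang 86.27425937728185
1 -0.20 -1.57 5.09 0.128 -0.062 -0.049; 1 0.18 -0.90 5.25 0.128 -0.062 -0.049; 1 0.54 -0.21 5.30 0.128 -0.062 -0.049; 1 0.85 0.50 5.24 0.128 -0.062 -0.049; 1 1.13 1.22 5.06 0.128 -0.062 -0.049; 1 1.36 1.91 4.79 0.128 -0.062 -0.049; 1 1.53 2.57 4.41 0.128 -0.062 -0.049; 1 1.65 3.19 3.94 0.128 -0.062 -0.049; 1 1.70 3.74 3.39 0.128 -0.062 -0.049; 1 1.70 4.22 2.78 0.128 -0.062 -0.049
```

```bash
python3 -m creep '1 -0.8 -1.57 5.1 0.128 -0.062 -0.049; 1 -0.4 -0.9 5.25 0.128 -0.062 -0.049; 1 0.2 -0.2 5.3 0.128 -0.062 -0.049; 1 0.85 0.5 5.24 0.128 -0.062 -0.049; 1 1.1 1.2 5.06 0.128 -0.062 -0.049'
python3 - <<'E'
from h import *
T=tool(LY,np.radians(42)); g=loc(LID,LY,(0,.015,.23)); tp=g+GD*T.as_matrix()[:,0]
print(ctrl.get_obs()['q']); plan(tp,T)
E
```

```text
time_s: 1.82
eef_pos: [0.3745, 0.4128, 0.225]
eef_rot: [0.719, 0.209, 0.523, -0.407]
wrist_force: [-0.1, 0.8, 0.1]
opening: 1.0
[ 0.8365  0.3134  1.4431 -0.3436  1.5881  0.2155]
n 5 dist 0.26294948559266507 ang 42.16662428805754
1 1.72 2.03 4.54 0.125 -0.060 -0.049; 1 1.87 2.66 4.14 0.125 -0.060 -0.049; 1 1.96 3.24 3.65 0.125 -0.060 -0.049; 1 1.99 3.76 3.09 0.125 -0.060 -0.049; 1 1.96 4.21 2.48 0.125 -0.060 -0.049
```

```bash
python3 -m creep '1 1.7 2.0 4.5 0.125 -0.06 -0.049; 1 1.87 2.66 4.14 0.125 -0.06 -0.049; 1 1.96 3.24 3.65 0.125 -0.06 -0.049; 1 1.99 3.76 3.1 0.125 -0.06 -0.049; 1 1.9 4.0 2.4 0.125 -0.06 -0.049; 1 0 0 0 0 0 0'
python3 - <<'E'
from h import *
T=tool(LY,np.radians(42)); g=loc(LID,LY,(0,.015,.23)); tp=g+GD*T.as_matrix()[:,0]
print(ctrl.get_obs()['q']); plan(tp,T)
a,_=snap('side','s1'); b,_=snap('top','t1')
cv2.imwrite('pics/v1.png',np.hstack([a[60:360,150:550],b[120:420,120:520]]))
E
```

```text
time_s: 2.58
eef_pos: [0.6037, 0.2681, 0.2144]
eef_rot: [-0.63, -0.295, -0.274, 0.665]
wrist_force: [-0.5, 0.6, -0.7]
opening: 1.004
[ 0.541   0.7341  0.9915 -0.6212  1.8321  0.5656]
n 1 dist 0.00918921323121178 ang 1.5336517521889828
1 -0.61 -0.56 -0.41 -0.022 0.010 0.011
```

View pics/v1.png

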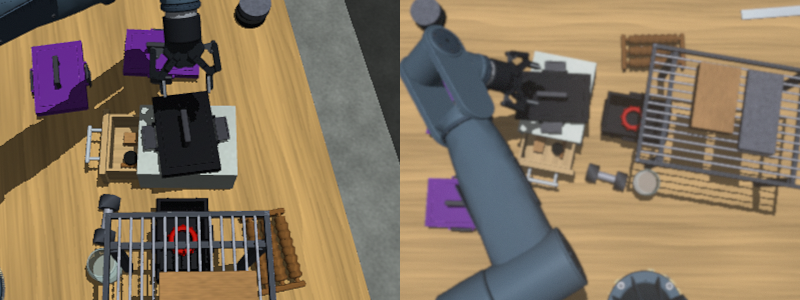

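The side view shows the gripper, tilted back towards +y, above the lid bar at crop (185,125). Descending next.

```bash
python3 -m creep '1 -0.6 -0.56 -0.4 -0.022 0.01 0.011; 1 2.0 0 -1.8 0 0 0; 1 1.8 0 -1.6 0 0 0; 1 0 0 0 0 0 0'
python3 - <<'E'
from h import *
T=tool(LY,np.radians(42)); g=loc(LID,LY,(0,.015,.159)); tp=g+GD*T.as_matrix()[:,0]
plan(tp,T)
E
```

```text
time_s: 3.18
eef_pos: [0.5932, 0.2824, 0.1666]
eef_rot: [-0.639, -0.293, -0.286, 0.651]
wrist_force: [0.1, -0.5, -0.1]
opening: 1.0
n 1 dist 0.02323100046464371 ang 0.8694530695868123
1 2.06 0.54 -0.92 0.009 -0.006 -0.011
```

```bash
python3 -m creep '1 2.05 0.5 -0.9 0.009 -0.006 -0.01; 1 0 0 0 0 0 0'
python3 - <<'E'
from h import *
T=tool(LY,np.radians(42)); g=loc(LID,LY,(0,.015,.159)); tp=g+GD*T.as_matrix()[:,0]
plan(tp,T)
a,_=snap('side','s2')
cv2.imwrite('pics/v2.png',cv2.resize(a[90:250,250:420],None,fx=3.5,fy=3.5,interpolation=cv2.INTER_CUBIC))
E
```

```text
time_s: 3.42
eef_pos: [0.5982, 0.2748, 0.1434]
eef_rot: [-0.635, -0.292, -0.283, 0.657]
wrist_force: [0.1, 0.2, 0.1]
opening: 1.0
n 1 dist 0.001887612981713187 ang 0.046258617858410844
1 -0.17 0.04 0.06 -0.000 0.001 0.000
```

View pics/v2.png

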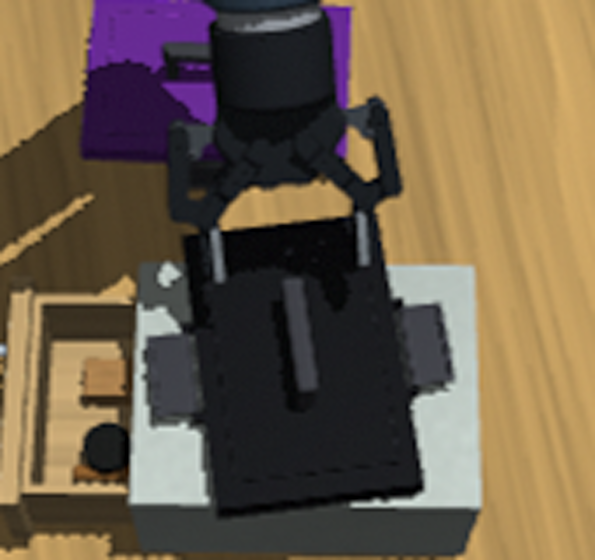

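```bash
python3 - <<'E'
from h import *
o,p,r=state(); M=r.as_matrix()
a=cv2.imread('pics/s2.png'); d=np.load('pics/s2.npy')
f=5; b=cv2.resize(a[130:220,270:390],None,fx=f,fy=f,interpolation=cv2.INTER_CUBIC)
b=cv2.convertScaleAbs(b,alpha=2.5,beta=10)
def dot(X,c):
    q=proj('side',X); cv2.circle(b,tuple(np.round((q-[270,130]+.5)*f).astype(int)),4,c,-1); print(q)
dot(p,(0,0,255)); dot(p-.0187*M[:,0],(0,255,0))
for s in(-1,1):
    dot(p-.013*M[:,0]+s*.05*M[:,1],(255,255,0)); dot(p-.0317*M[:,0]+s*.05*M[:,1],(255,0,255))
cv2.imwrite('pics/v3.png',b)
W=cloud('side',d)
for u,v in((311,170),(353,166),(312,160),(352,158),(335,175)): print(u,v,W[v,u])
E
```

```text
[335.238  185.8799]
[334.5853 178.3913]
[313.308  183.3051]
[312.4569 175.7376]
[356.2041 178.0776]
[355.7327 170.485 ]
311 170 [0.5475 0.3023 0.1904]
353 166 [0.6433 0.3002 0.1833]
312 160 [0.5525 0.3163 0.2098]
352 158 [0.6422 0.3117 0.2001]
335 175 [0.6016 0.2961 0.1599]
```

View pics/v3.png

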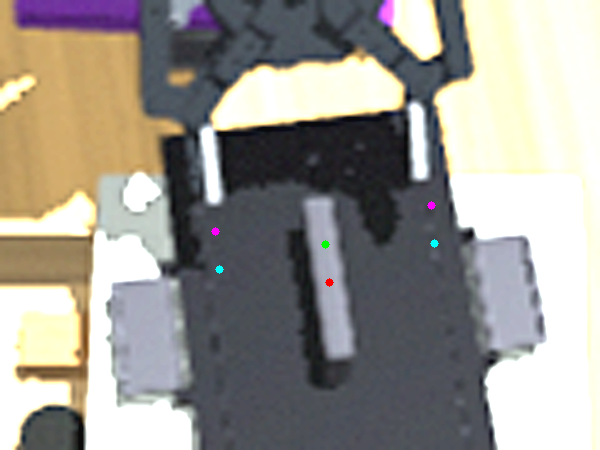

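```bash
python3 - <<'E'
from h import *
o,p,r=state(); M=r.as_matrix()
d=np.load('pics/s2.npy');W=cloud('side',d)
for u0 in(311,354):
  for v in range(158,190,2):
    row=[(u,W[v,u][2].round(3),((W[v,u]-p)@M[:,0]).round(3)) for u in range(u0-4,u0+6,2)]
    print(v,*[f'{u}:{z:.3f}/{t:.3f}' for u,z,t in row])
E
```

```text
158 307:0.208/-0.078 309:0.206/-0.077 311:0.210/-0.078 313:0.123/-0.044 315:0.121/-0.043
160 307:0.203/-0.073 309:0.203/-0.072 311:0.205/-0.073 313:0.122/-0.040 315:0.124/-0.041
162 307:0.200/-0.068 309:0.198/-0.067 311:0.202/-0.068 313:0.125/-0.038 315:0.126/-0.038
164 307:0.198/-0.064 309:0.197/-0.063 311:0.199/-0.064 313:0.199/-0.063 315:0.126/-0.034
166 307:0.122/-0.031 309:0.197/-0.060 311:0.195/-0.059 313:0.197/-0.059 315:0.124/-0.030
168 307:0.126/-0.029 309:0.189/-0.053 311:0.192/-0.054 313:0.194/-0.055 315:0.125/-0.027
170 307:0.125/-0.025 309:0.124/-0.024 311:0.190/-0.050 313:0.187/-0.049 315:0.124/-0.023
172 307:0.123/-0.021 309:0.126/-0.021 311:0.126/-0.021 313:0.125/-0.020 315:0.127/-0.021
174 307:0.125/-0.018 309:0.122/-0.016 311:0.124/-0.017 313:0.124/-0.016 315:0.124/-0.016
176 307:0.124/-0.014 309:0.125/-0.014 311:0.125/-0.014 313:0.126/-0.014 315:0.122/-0.011
178 307:0.127/-0.012 309:0.125/-0.010 311:0.127/-0.011 313:0.126/-0.010 315:0.126/-0.009
180 307:0.127/-0.008 309:0.127/-0.008 311:0.130/-0.009 313:0.125/-0.006 315:0.125/-0.006
182 307:0.123/-0.003 309:0.126/-
[... 1010 characters left out ...]
:0.126/-0.011
174 350:0.126/-0.009 352:0.125/-0.008 354:0.127/-0.009 356:0.123/-0.007 358:0.124/-0.006
176 350:0.126/-0.005 352:0.127/-0.005 354:0.129/-0.006 356:0.125/-0.004 358:0.121/-0.002
178 350:0.125/-0.002 352:0.127/-0.002 354:0.123/-0.000 356:0.125/-0.000 358:0.122/0.001
180 350:0.129/-0.000 352:0.125/0.002 354:0.126/0.002 356:0.128/0.002 358:0.126/0.003
182 350:0.129/0.004 352:0.126/0.005 354:0.126/0.006 356:0.129/0.005 358:0.125/0.007
184 350:0.125/0.009 352:0.125/0.009 354:0.127/0.009 356:0.123/0.011 358:0.127/0.010
186 350:0.123/0.013 352:0.124/0.013 354:0.129/0.011 356:0.129/0.012 358:0.128/0.013
188 350:0.128/0.014 352:0.126/0.015 354:0.128/0.015 356:0.126/0.016 358:0.122/0.019
```

```bash
python3 - <<'E'
from h import *
o,p,r=state(); M=r.as_matrix()
d=np.load('pics/s2.npy');W=cloud('side',d)
L=(W-p)@M
m=(d>0)&(abs(L[...,1])<.075)&(L[...,0]<-.03)&(L[...,0]>-.3)&(abs(L[...,2])<.05)&(W[...,2]>.14)
for a in np.arange(-.25,-.03,.01):
    k=m&(L[...,0]>=a)&(L[...,0]<a+.01)
    if k.sum(): print(round(a,2),k.sum(),'y',L[k][:,1].min().round(3),L[k][:,1].max().round(3),'zmax',L[k][:,2].max().round(3), 'near-centre',(abs(L[k][:,1])<.02).sum())
E
```

```text
-0.25 200 y -0.042 0.035 zmax 0.042 near-centre 102
-0.24 177 y -0.042 0.034 zmax 0.041 near-centre 98
-0.23 191 y -0.042 0.036 zmax 0.043 near-centre 97
-0.22 129 y -0.038 0.03 zmax 0.037 near-centre 84
-0.21 202 y -0.04 0.032 zmax 0.04 near-centre 109
-0.2 176 y -0.04 0.033 zmax 0.041 near-centre 94
-0.19 171 y -0.04 0.033 zmax 0.039 near-centre 94
-0.18 167 y -0.04 0.031 zmax 0.04 near-centre 92
-0.17 149 y -0.04 0.034 zmax 0.04 near-centre 82
-0.16 109 y -0.067 0.061 zmax 0.033 near-centre 38
-0.15 313 y -0.071 0.064 zmax 0.017 near-centre 86
-0.14 276 y -0.072 0.066 zmax 0.023 near-centre 93
-0.13 191 y -0.074 0.067 zmax 0.021 near-centre 70
-0.12 236 y -0.075 0.069 zmax 0.021 near-centre 81
-0.11 160 y -0.075 0.071 zmax 0.019 near-centre 29
-0.1 150 y -0.074 0.071 zmax 0.017 near-centre 0
-0.09 57 y -0.065 0.06 zmax 0.012 near-centre 0
-0.08 53 y -0.059 0.053 zmax 0.015 near-centre 0
-0.07 60 y -0.059 0.052 zmax 0.014 near-centre 0
-0.06 44 y -0.058 0.051 zmax 0.015 near-centre 0
-0.05 10 y -0.052 0.044 zmax 0.011 near-centre 0
-0.04 15 y -0.008 0.004 zmax -0.011 near-centre 15
```

```bash
python3 -m creep '0 -3 0 1.5 0 0 0; 0 0 0 0 0 0 0; 0 0 0 0 0 0 0; 0 0 0 0 0 0 0'
python3 - <<'E'
from h import *
o,p,r=state(); M=r.as_matrix()
for n in('side','top'):
    a,d=snap(n,n+'c');W=cloud(n,d); L=(W-p)@M
    m=(d>0)&(abs(L[...,1])<.04)&(L[...,0]<.03)&(L[...,0]>-.12)&(abs(L[...,2])<.025)&(W[...,2]>.168)
    print(n,p)
    for t in np.arange(-.12,.03,.01):
        k=m&(L[...,0]>=t)&(L[...,0]<t+.01)
        if k.sum(): print(round(t,2),k.sum(),'y',L[k][:,1].min().round(3),L[k][:,1].max().round(3),'zmax',L[k][:,2].max().round(3))
    if n=='side': cv2.imwrite('pics/v4.png',cv2.resize(a[90:230,270:400],None,fx=4,fy=4,interpolation=cv2.INTER_CUBIC))
E
```

```text
time_s: 3.98
eef_pos: [0.6001, 0.284, 0.179]
eef_rot: [-0.635, -0.294, -0.282, 0.656]
wrist_force: [0.6, -0.2, -0.4]
opening: 0.143
side [0.6001 0.284  0.179 ]
-0.12 112 y -0.028 0.04 zmax 0.02
-0.11 97 y -0.04 0.039 zmax 0.02
-0.1 116 y -0.04 0.04 zmax 0.019
-0.09 140 y -0.039 0.037 zmax 0.017
-0.08 70 y -0.03 0.03 zmax 0.017
-0.07 62 y -0.022 0.017 zmax 0.015
-0.06 60 y -0.022 0.017 zmax 0.014
-0.05 55 y -0.022 0.016 zmax 0.015
-0.04 14 y -0.015 0.01 zmax 0.013
top [0.6001 0.284  0.179 ]
-0.12 63 y -0.038 0.04 zmax 0.02
-0.11 76 y -0.04 0.04 zmax 0.021
-0.1 108 y -0.038 0.04 zmax 0.018
-0.09 79 y -0.034 0.037 zmax 0.017
-0.08 31 y -0.016 0.024 zmax 0.014
-0.07 42 y -0.015 0.018 zmax 0.012
-0.06 34 y -0.015 0.017 zmax 0.013
-0.05 37 y -0.014 0.019 zmax 0.013
-0.04 4 y -0.007 0.006 zmax 0.006
0.01 1 y 0.005 0.005 zmax 0.002
```

View pics/v4.png

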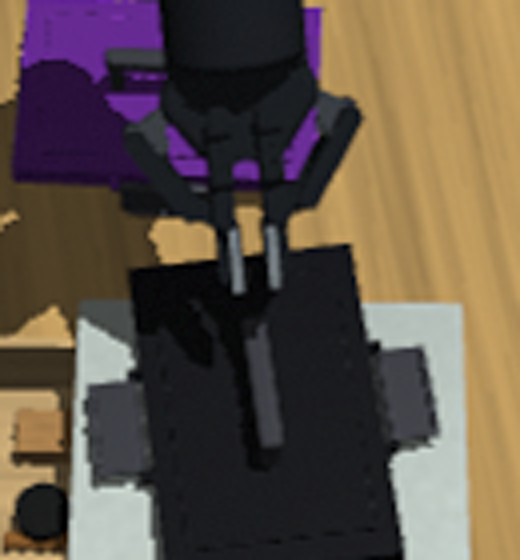

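Both cameras agree that the real fingertips end about 35 mm behind the reported TCP along the tool axis, with lateral offset near 0. I'll use a 54 mm grasp offset from here.

```bash
sed -i 's/^GD=.*/GD=.054; TIP=.035/' h.py; python3 - <<'E'
from h import *
T=tool(LY,np.radians(42))
for z in (.175,.159):
    g=loc(LID,LY,(0,.015,z)); tp=g+GD*T.as_matrix()[:,0]; print(tp); plan(tp,T)
E
```

```text
[0.5978 0.2519 0.1349]
n 1 dist 0.0541073748977536 ang 0.19868679047731821
1 5.38 -0.10 -0.53 -0.003 -0.001 -0.001
[0.5978 0.2519 0.1189]
n 2 dist 0.0676650804343422 ang 0.19868679047731821
1 3.29 -0.05 -0.80 -0.002 -0.000 -0.001; 1 3.29 -0.05 -0.80 -0.002 -0.000 -0.001
```

```bash
python3 -m creep '1 -1 0 0 0 0 0; 1 0 0 0 0 0 0; 1 0 0 0 0 0 0; 1 2.5 -0.05 0 0 0 0; 1 2 -0.05 -0.3 0 0 0; 1 1.5 0 -0.5 0 0 0'
python3 - <<'E'
from h import *
T=tool(LY,np.radians(42))
g=loc(LID,LY,(0,.015,.159)); tp=g+GD*T.as_matrix()[:,0]; plan(tp,T)
E
```

```text
time_s: 4.82
eef_pos: [0.5984, 0.2569, 0.1354]
eef_rot: [-0.636, -0.295, -0.282, 0.656]
wrist_force: [0.1, 0.1, -0.8]
opening: 1.0
n 1 dist 0.017281950234793547 ang 0.3146818424801957
1 1.57 -0.05 -0.73 -0.004 -0.002 -0.004
```

```bash
python3 -m creep '1 1.55 -0.05 -0.73 -0.004 -0.002 -0.004; 1 0 0 0 0 0 0'
python3 - <<'E'
from h import *
T=tool(LY,np.radians(42))
g=loc(LID,LY,(0,.015,.159)); tp=g+GD*T.as_matrix()[:,0]; plan(tp,T)
a,_=snap('side','s5')
cv2.imwrite('pics/v5.png',cv2.resize(a[90:230,270:400],None,fx=4,fy=4,interpolation=cv2.INTER_CUBIC))
E
```

```text
time_s: 5.08
eef_pos: [0.5968, 0.2508, 0.1159]
eef_rot: [-0.635, -0.291, -0.284, 0.658]
wrist_force: [0.2, 0.4, -0.5]
opening: 1.002
n 1 dist 0.00336264914705561 ang 0.2606195533322005
1 -0.30 0.09 0.12 0.002 0.002 0.003
```

View pics/v5.png

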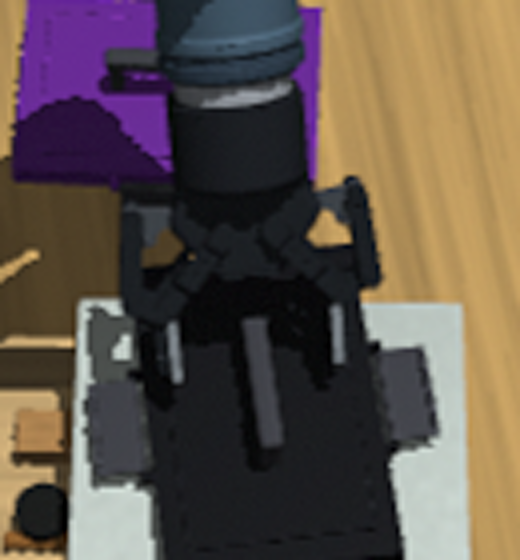

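Fingers straddle the +y half of the bar. Closing.

```bash
python3 -m creep '0 -0.1 0.05 0.1 0 0 0; 0 0 0 0 0 0 0; 0 0 0 0 0 0 0; 0 0 0 0 0 0 0; 0 0 0 0 0 0 0'; python3 -m creep '0 -0.7 0 0.65 0 0 0; 0 -0.7 0 0.65 0 0 0; 0 -0.7 0 0.65 0 0 0; 0 0 0 0 0 0 0'
python3 - <<'E'
from h import *
for n in('side','top'):
    a,d=snap(n,n+'6'); W=cloud(n,d)
    if n=='side': cv2.imwrite('pics/v6.png',cv2.resize(a[90:260,250:400],None,fx=4,fy=3.5,interpolation=cv2.INTER_CUBIC))
    m=(W[...,0]>.48)&(W[...,0]<.72)&(W[...,1]>.15)&(W[...,1]<.24)&(W[...,2]>.115)&(a.max(2)<60)&(d>0)
    P=W[m]; A=np.c_[P[:,:2]-P[:,:2].mean(0),np.ones(len(P))]; print(n,m.sum(),np.linalg.lstsq(A,P[:,2],rcond=None)[0],P.mean(0))
E
```

```text
time_s: 5.75
eef_pos: [0.5993, 0.2528, 0.121]
eef_rot: [-0.636, -0.293, -0.283, 0.656]
wrist_force: [0.5, 0.2, 0.3]
opening: 0.144
time_s: 6.25
eef_pos: [0.5989, 0.2525, 0.151]
eef_rot: [-0.635, -0.293, -0.283, 0.656]
wrist_force: [-0.4, 0.1, -2.2]
opening: 0.146
side 2023 [-0.0022  0.0634  0.1577] [0.5951 0.201  0.1577]
top 382 [-0.0021 -0.0167  0.1588] [0.5946 0.2166 0.1588]
```

View pics/v6.png

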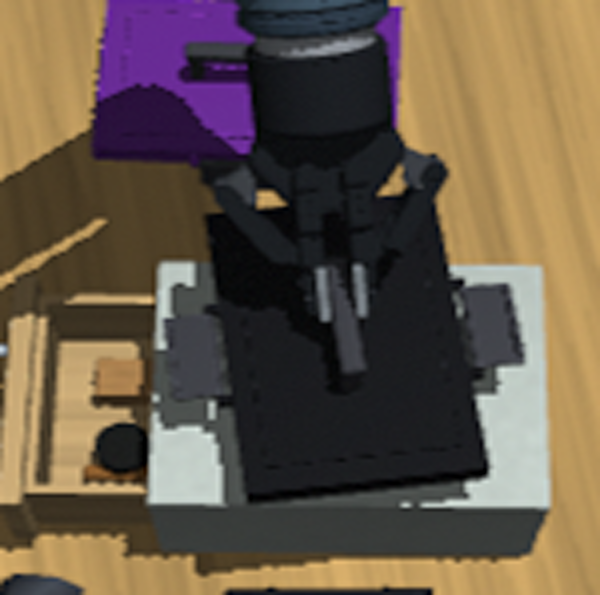

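```bash
python3 - <<'E'
from h import *
T=tool(BY,np.radians(42))
tp=loc(BOX,BY,(0,-.020,.145)); print(tp); plan(tp,T,claw=0,maxlin=.04)
E
```

```text
[0.5495 0.0097 0.145 ]
n 7 dist 0.2474237936765573 ang 6.806255656123125
0 2.38 -0.59 2.55 0.013 -0.000 -0.011; 0 2.39 -0.53 2.55 0.013 -0.000 -0.011; 0 2.39 -0.47 2.56 0.013 -0.000 -0.011; 0 2.40 -0.41 2.57 0.013 -0.000 -0.011; 0 2.40 -0.35 2.57 0.013 -0.000 -0.011; 0 2.41 -0.29 2.57 0.013 -0.000 -0.011; 0 2.41 -0.23 2.58 0.013 -0.000 -0.011
```

```bash
python3 -m creep '0 2.38 -0.6 2.6 0.013 0 -0.011; 0 2.38 -0.53 2.6 0.013 0 -0.011; 0 2.38 -0.47 2.6 0.013 0 -0.011; 0 2.4 -0.4 2.6 0.013 0 -0.011; 0 2.0 -0.35 2.1 0.013 0 -0.011; 0 0 0 0 0 0 0'
python3 - <<'E'
from h import *
T=tool(BY,np.radians(42))
tp=loc(BOX,BY,(0,-.020,.145)); plan(tp,T,claw=0,maxlin=.04)
for n in('side','top'):
    a,d=snap(n,n+'7')
    if n=='side': cv2.imwrite('pics/v7.png',cv2.resize(a[120:340,220:440],None,fx=2.6,fy=2.6,interpolation=cv2.INTER_CUBIC))
E
```

```text
time_s: 7.1
eef_pos: [0.5609, 0.0793, 0.1441]
eef_rot: [-0.606, -0.304, -0.271, 0.683]
wrist_force: [-0.7, -0.2, -4.1]
opening: 0.15
n 2 dist 0.07055843802384612 ang 1.8698987547204833
0 2.32 -0.16 2.65 0.013 -0.000 -0.010; 0 2.32 -0.10 2.65 0.013 -0.000 -0.010
```

View pics/v7.png

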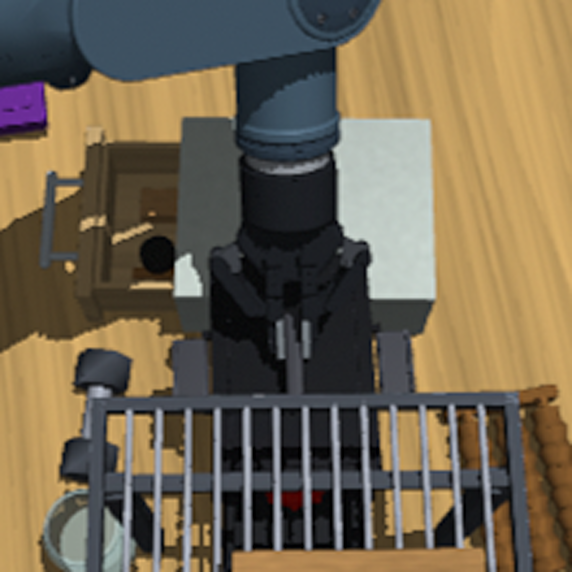

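```bash
python3 -m creep '0 2.3 -0.15 2.65 0.013 0 -0.01; 0 2.2 -0.1 2.5 0.013 0 -0.01; 0 0 0 0 0 0 0'
python3 - <<'E'
from h import *
T=tool(BY,np.radians(42))
tp=loc(BOX,BY,(0,-.020,.145)); plan(tp,T,claw=0,maxlin=.04)
for n in('side','top'):
    a,d=snap(n,n+'8'); W=cloud(n,d)
    f=4; (r0,r1,c0,c1)=(230,345,280,400) if n=='side' else (190,290,300,400)
    b=cv2.convertScaleAbs(cv2.resize(a[r0:r1,c0:c1],None,fx=f,fy=f,interpolation=cv2.INTER_CUBIC),alpha=1.8,beta=10)
    cv2.imwrite(f'pics/v8{n}.png',b)
    m=(d>0)&(W[...,2]>.12)&(W[...,2]<.165)&(W[...,0]>.4)&(W[...,0]<.7)&(W[...,1]>-.1)&(W[...,1]<.145)&(a.max(2)<60)
    P=W[m]; A=np.c_[P[:,:2]-P[:,:2].mean(0),np.ones(len(P))]; print(n,len(P),np.linalg.lstsq(A,P[:,2],rcond=None)[0],P[:,1].max())
E
```

```text
time_s: 7.58
eef_pos: [0.5519, 0.0158, 0.1447]
eef_rot: [-0.597, -0.309, -0.266, 0.69]
wrist_force: [-0.3, -0.2, -2.9]
opening: 0.148
n 1 dist 0.00655037932901825 ang 0.42815870959072416
0 0.41 -0.15 0.49 0.003 -0.003 -0.006
side 2420 [-0.0018 -0.0241  0.1504] 0.14341750698141525
top 944 [ 0.0216 -0.0287  0.1502] 0.14433277316518006
```

View pics/v8side.png

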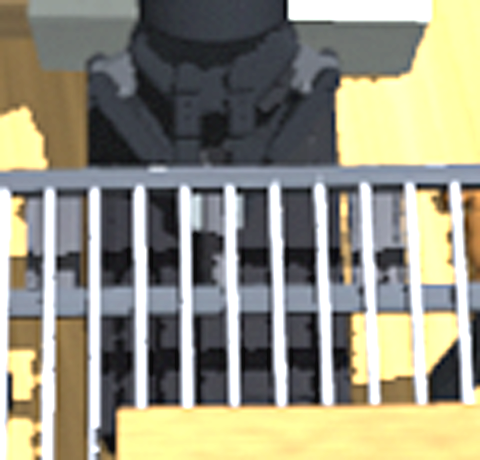

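View pics/v8top.png

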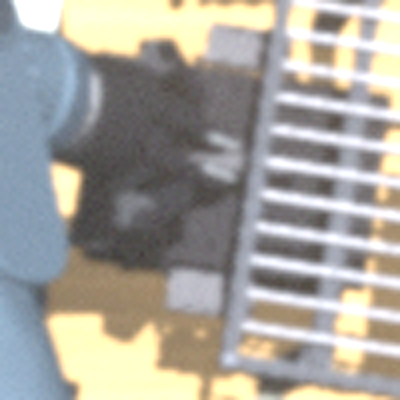

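```bash
python3 -m creep '0 0.4 -0.15 0.5 0.003 -0.003 -0.006; 0 0 0 0 0 0 0'
python3 - <<'E'
from h import *
o,p,r=state(); print(r.as_matrix()[:,1])
for n,bc in(('side',(.5496,.0275)),('top',(.5544,.0313))):
    a,d=snap(n,n+'9'); W=cloud(n,d)
    X=W-[*bc,0]; c,s=np.cos(BY),np.sin(BY); L=np.stack([c*X[...,0]+s*X[...,1],-s*X[...,0]+c*X[...,1],X[...,2]],-1)
    m=(d>0)&(L[...,2]>.138)&(L[...,2]<.165)&(abs(L[...,0])<.076)
    for y0 in np.arange(-.09,.11,.02):
        k=m&(L[...,1]>y0)&(L[...,1]<y0+.02)&(a.max(2)<75); 
        if k.sum()>8: print(n,round(y0,2),k.sum(),L[k][:,0].min().round(4),L[k][:,0].max().round(4))
    m=(d>0)&(L[...,2]>.12)&(L[...,2]<.165)&(abs(L[...,0])>.080)&(abs(L[...,0])<.11)&(abs(L[...,1])<.06)
    for sg in(-1,1):
        k=m&(sg*L[...,0]>0); print(n,sg,k.sum(),*(L[k].min(0),L[k].max(0)) if k.sum() else '')
    m=(d>0)&(L[...,2]>.16)&(L[...,2]<.185)&(abs(L[...,0])<.03)&(L[...,1]<.01)&(L[...,1]>-.06)
    if m.sum(): print('bar',m.sum(),L[m].min(0),L[m].max(0),np.median(L[m],0))
E
```

```text
time_s: 7.92
eef_pos: [0.5504, 0.0131, 0.1449]
eef_rot: [-0.597, -0.308, -0.266, 0.691]
wrist_force: [0.2, -0.1, -2.4]
opening: 0.147
[ 0.9893 -0.1461  0.0002]
side -0.09 264 -0.0663 0.0698
side -0.07 419 -0.0665 0.0698
side -0.05 291 -0.0666 0.069
side -0.03 169 -0.0735 0.0747
side -0.01 366 -0.0756 0.0754
side 0.01 275 -0.0716 0.0756
side 0.03 47 -0.067 0.0744
side 0.05 222 -0.0672 0.0689
side 0.07 144 -0.0675 0.0692
side 0.09 21 -0.0408 0.0459
side -1 152 [-0.1014 -0.0173  0.1405] [-0.08    0.0302  0.1519]
side 1 181 [ 0.0802 -0.0173  0.1393] [0.1026 0.0332 0.1506]
bar 94 [-0.0109 -0.0252  0.1791] [0.0183 0.0089 0.185 ] [-0.0005 -0.0057  0.1833]
top -0.09 73 -0.0681 0.066
top -0.07 145 -0.068 0.069
top -0.05 173 -0.0735 0.0696
top -0.03 82 -0.0723 0.0734
top -0.01 231 -0.0753 0.0755
top 0.01 224 -0.0712 0.0682
top 0.03 105 -0.0739 0.0669
top 0.05 66 -0.0684 -0.0114
top 0.07 90 -0.069 0.0655
top 0.09 84 -0.0681 0.0648
top -1 131 [-0.1012 -0.0274  0.1383] [-0.08    0.0322  0.1549]
top 1 131 [ 0.0807 -0.0264  0.1382] [0.103  0.0329 0.1533]
bar 55 [-0.0201 -0.0592  0.16  ] [0.0207 0.0098 0.1849] [-0.0019 -0.0025  0.1822]
```

```bash
python3 -m creep '0 0.25 0 0.25 0.004 0 -0.004; 0 1.1 0 -1.0 0 0 0; 0 1.1 0 -1.0 0 0 0; 0 0.9 0 -0.8 0 0 0; 0 0 0 0 0 0 0'
python3 - <<'E'
from h import *
T=tool(BY,np.radians(42))
o,p,r=state(); X=p-[*BOX,0]; c,s=np.cos(BY),np.sin(BY); print('local',c*X[0]+s*X[1],-s*X[0]+c*X[1])
tp=loc(BOX,BY,(0,-.020,.095)); plan(tp,T,claw=0,maxlin=.04)
for n,bc in(('side',(.5496,.0275)),('top',(.5544,.0313))):
    a,d=snap(n,n+'10'); W=cloud(n,d)
    X=W-[*bc,0]; L=np.stack([c*X[...,0]+s*X[...,1],-s*X[...,0]+c*X[...,1],X[...,2]],-1)
    m=(d>0)&(L[...,2]>.095)&(L[...,2]<.13)&(abs(L[...,0])<.06)&(a.max(2)<75)&(L[...,1]>.06)&(L[...,1]<.12)
    print(n,'yend',np.sort(L[m][:,1])[-8:],L[m][:,2].mean())
    m=(d>0)&(L[...,2]>.09)&(L[...,2]<.13)&(abs(L[...,0])<.073)&(a.max(2)<75)&(L[...,1]>-.09)&(L[...,1]<-.04)
    print(' x',L[m][:,0].min(),L[m][:,0].max(),L[m][:,2].mean())
E
```

```text
time_s: 8.65
eef_pos: [0.5491, 0.0099, 0.0986]
eef_rot: [-0.594, -0.309, -0.266, 0.693]
wrist_force: [-1.0, 0.2, -2.1]
opening: 0.147
local -0.00035706814346742185 -0.019926468232793502
n 1 dist 0.00364608196925747 ang 0.16097434921246428
0 0.27 0.04 -0.24 0.001 -0.001 0.002
side yend [0.09   0.0904 0.0909 0.0911 0.0924 0.0937 0.0939 0.0952] 0.10207485971077279
 x -0.06920149062335766 0.06792132141119636 0.10625784061096324
top yend [0.0999 0.1003 0.1003 0.1008 0.1012 0.1017 0.1021 0.1022] 0.10254344259954655
 x -0.06902451484804434 0.06127373854833118 0.10716297792359425
```

```bash
python3 -m creep '0 0.3 0 -0.27 0 0 0; 0 0.3 0 -0.27 0 0 0; 0 0.2 0 -0.18 0 0 0'; python3 -m creep '0 0.2 0 -0.18 0 0 0; 0 0.2 0 -0.18 0 0 0'
```

```text
time_s: 9.12
eef_pos: [0.5519, 0.011, 0.0906]
eef_rot: [-0.595, -0.311, -0.265, 0.692]
wrist_force: [0.3, 2.5, 0.2]
opening: 0.146
time_s: 9.38
eef_pos: [0.5532, 0.0119, 0.0866]
eef_rot: [-0.596, -0.312, -0.264, 0.691]
wrist_force: [-0.8, 5.9, 7.1]
opening: 0.15
```

```bash
cat > chk.py <<'E'
from h import *
import sys
c,s=np.cos(BY),np.sin(BY)
def chk(tag):
  for n,bc in(('side',(.5496,.0275)),('top',(.5544,.0313))):
    a,d=snap(n,n+tag); W=cloud(n,d)
    X=W-[*bc,0]; L=np.stack([c*X[...,0]+s*X[...,1],-s*X[...,0]+c*X[...,1],X[...,2]],-1)
    m=(d>0)&(L[...,2]>.072)&(L[...,2]<.105)&(abs(L[...,0])<.066)&(a.max(2)<75)
    for y0 in np.arange(-.1,.1,.025):
        k=m&(L[...,1]>y0)&(L[...,1]<y0+.025)
        if k.sum()>10: print(n,y0.round(3),k.sum(),'z med',np.median(L[k][:,2]).round(4),'xslope',np.polyfit(L[k][:,0],L[k][:,2],1)[0].round(3))
    for sg in(-1,1):
        k=(d>0)&(sg*L[...,0]>.076)&(sg*L[...,0]<.112)&(abs(L[...,1])<.035)&(L[...,2]>.03)&(L[...,2]<.13)
        if k.sum()>4: print(n,'clip',sg,k.sum(),'x',sg*np.percentile(sg*L[k][:,0],[2,98]).round(4),'y',np.percentile(L[k][:,1],[2,98]).round(3),'z',np.percentile(L[k][:,2],[2,50,98]).round(4))
    cv2.imwrite(f'pics/{tag}{n}.png',cv2.convertScaleAbs(cv2.resize(a[200:350,260:420] if n=='side' else a[170:320,280:440],None,fx=4,fy=4,interpolation=cv2.INTER_CUBIC),alpha=1.6,beta=10))
if __name__=='__main__': chk(sys.argv[1])
E
python3 chk.py a11
```

```text
side -0.1 48 z med 0.0932 xslope 0.059
side -0.075 430 z med 0.0934 xslope -0.013
side -0.05 409 z med 0.0929 xslope -0.005
side -0.025 123 z med 0.0928 xslope -0.007
side -0.0 312 z med 0.0925 xslope -0.002
side 0.025 213 z med 0.092 xslope -0.01
side 0.05 114 z med 0.0917 xslope -0.012
side 0.075 82 z med 0.0911 xslope -0.002
side clip -1 125 x [-0.0768 -0.0975] y [-0.026  0.032] z [0.0843 0.0886 0.0929]
side clip 1 187 x [0.0763 0.1046] y [-0.028  0.033] z [0.0817 0.0857 0.0892]
top -0.1 76 z med 0.0929 xslope -0.009
top -0.075 198 z med 0.0939 xslope -0.006
top -0.05 195 z med 0.0936 xslope 0.014
top -0.025 140 z med 0.0928 xslope -0.002
top -0.0 273 z med 0.0927 xslope -0.005
top 0.025 118 z med 0.0921 xslope 0.008
top 0.05 67 z med 0.0919 xslope 0.066
top 0.075 131 z med 0.0912 xslope -0.016
top clip -1 130 x [-0.0769 -0.0984] y [-0.026  0.031] z [0.0825 0.0893 0.0974]
top clip 1 170 x [0.0765 0.1046] y [-0.03   0.031] z [0.078  0.086  0.0934]
```

View pics/a11side.png

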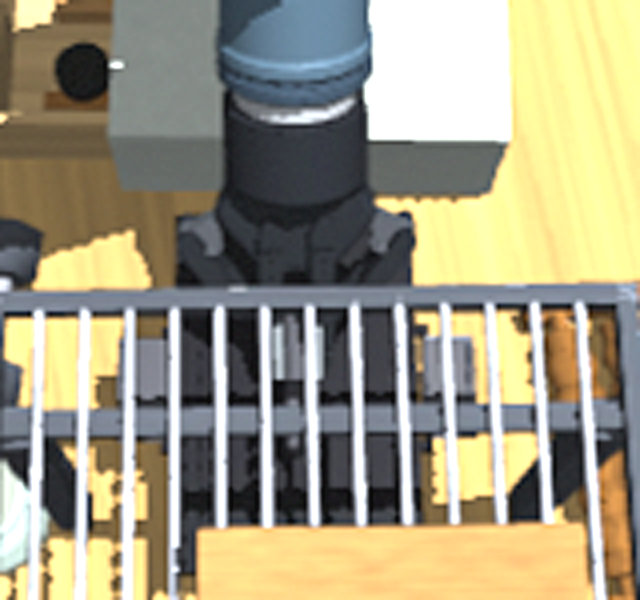

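Lid top is at 91–94 mm at both ends, so it stands 7–10 mm proud on its beads. Releasing and backing off.

```bash
python3 -m creep '0.6 0 0 0 0 0 0; 0.6 0 0 0 0 0 0; 0.6 0 0 0 0 0 0; 0.6 -2 0 0 0 0 0; 0.6 -4 0 0 0 0 0; 0.6 -4 0 0 0 0 0; 0 0 0 0 0 0 0'
python3 - <<'E'
from h import *
T=tool(BY,np.radians(20)); M=T.as_matrix()
tp=loc((.5545,.0295),BY,(0,.070,.125))+TIP*M[:,0]; print(tp); plan(tp,T,claw=0)
E
```

```text
time_s: 10.35
eef_pos: [0.563, 0.0803, 0.1658]
eef_rot: [-0.596, -0.312, -0.264, 0.692]
wrist_force: [0.0, -0.2, -0.2]
opening: 0.397
[0.5632 0.0869 0.0921]
n 3 dist 0.0739966802087353 ang 21.807044397826008
0 1.69 -0.04 -1.80 -0.001 0.127 -0.002; 0 1.90 -0.04 -1.57 -0.001 0.127 -0.002; 0 2.08 -0.03 -1.32 -0.001 0.127 -0.002
```

```bash
python3 -m creep '0 0 0 -0.5 0 0.127 0; 0 0 0 -0.5 0 0.127 0; 0 0 0 -0.5 0 0.127 0; 0 0 0 0 0 0 0'
python3 chk.py a12
python3 - <<'E'
from h import *
T=tool(BY,np.radians(20)); M=T.as_matrix()
tp=loc((.5545,.0295),BY,(0,.070,.110))+TIP*M[:,0]; print(tp); plan(tp,T,claw=0)
E
```

```text
time_s: 10.85
eef_pos: [0.5631, 0.093, 0.155]
eef_rot: [-0.533, -0.439, -0.375, 0.618]
wrist_force: [-0.5, -0.5, 0.1]
opening: -0.004
side -0.1 43 z med 0.0935 xslope -0.017
side -0.075 432 z med 0.0938 xslope -0.008
side -0.05 414 z med 0.093 xslope -0.007
side -0.025 119 z med 0.0915 xslope -0.005
side -0.0 357 z med 0.0909 xslope -0.005
side 0.025 286 z med 0.0902 xslope -0.011
side 0.05 303 z med 0.089 xslope -0.009
side 0.075 561 z med 0.0881 xslope -0.009
side clip -1 126 x [-0.0768 -0.0977] y [-0.006  0.034] z [0.0836 0.0876 0.0924]
side clip 1 175 x [0.0763 0.1042] y [-0.028  0.033] z [0.0803 0.0844 0.0891]
top -0.1 61 z med 0.093 xslope -0.013
top -0.075 198 z med 0.0938 xslope -0.003
top -0.05 197 z med 0.0929 xslope -0.002
top -0.025 149 z med 0.0925 xslope -0.013
top -0.0 353 z med 0.0916 xslope -0.008
top 0.025 359 z med 0.091 xslope -0.01
top 0.05 362 z med 0.09 xslope 0.002
top 0.075 40 z med 0.0892 xslope 0.013
top clip -1 131 x [-0.0766 -0.0984] y [-0.024  0.033] z [0.0813 0.0885 0.095 ]
top clip 1 163 x [0.0767 0.1042] y [-0.025  0.033] z [0.0775 0.0854 0.092 ]
[0.5632 0.0869 0.0771]
n 2 dist 0.07707734785664291 ang 0.4165758028412919
0 3.73 0.08 -0.96 0.001 -0.003 -0.001; 0 3.73 0.08 -0.97 0.001 -0.003 -0.001
```

View pics/a12side.png

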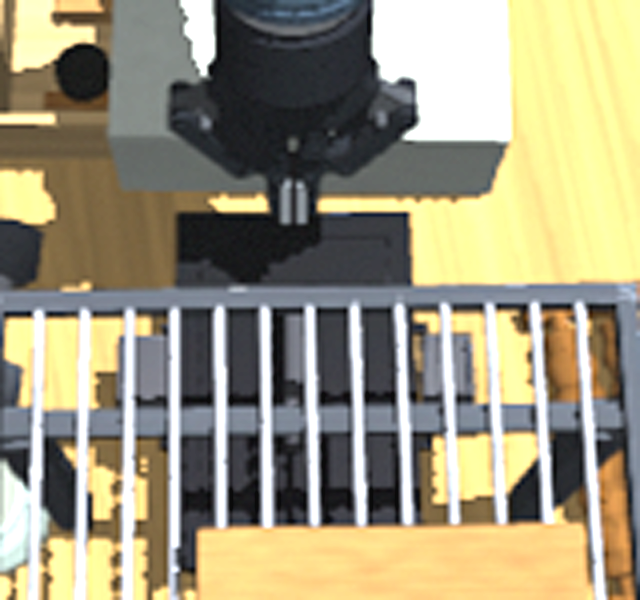

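View pics/a12top.png

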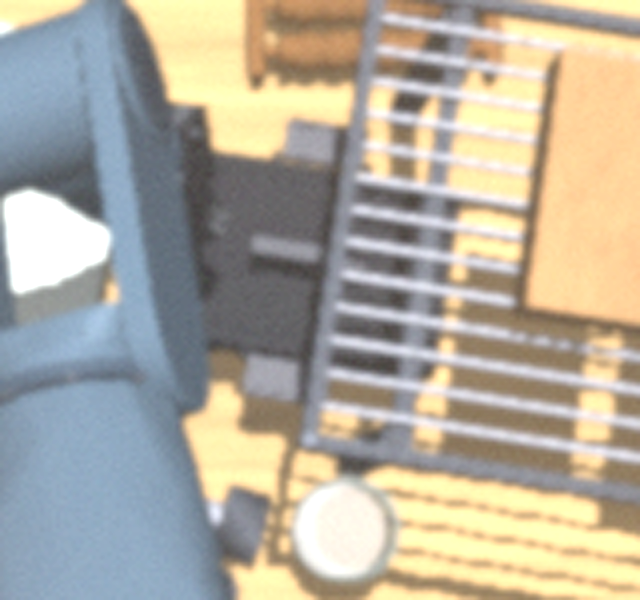

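Lid lies straight on the box with fingers shut above the +y end. Now pressing that end.

```bash
python3 -m creep '0 3.6 0.1 -0.95 0 0 0; 0 3.6 0.1 -0.95 0 0 0; 0 0 0 0 0 0 0'
python3 - <<'E'
from h import *
o,p,r=state(); t=p-TIP*r.as_matrix()[:,0]; print('tip',t); X=t-[.5545,.0295,0]; c,s=np.cos(BY),np.sin(BY); print(c*X[0]+s*X[1],-s*X[0]+c*X[1])
E
python3 -m creep '0 0.5 0 -0.17 0 0 0; 0 0.5 0 -0.17 0 0 0; 0 0.3 0 -0.1 0 0 0'
```

```text
time_s: 11.32
eef_pos: [0.5627, 0.0888, 0.0763]
eef_rot: [-0.535, -0.434, -0.376, 0.62]
wrist_force: [1.1, 1.3, 0.3]
opening: 0.004
tip [0.5645 0.1006 0.1092]
-0.0008453442990874055 0.07178343378420976
time_s: 11.7
eef_pos: [0.5645, 0.0899, 0.0645]
eef_rot: [-0.537, -0.434, -0.375, 0.619]
wrist_force: [-0.5, -0.2, 0.2]
opening: 0.006
```

Tip z is about 97 mm with no contact yet. Continuing in small steps.

```bash
python3 -m creep '0 0.3 0 -0.1 0 0 0; 0 0.3 0 -0.1 0 0 0; 0 0.3 0 -0.1 0 0 0'; python3 -m creep '0 0.3 0 -0.1 0 0 0; 0 0.3 0 -0.1 0 0 0'; python3 -m creep '0 0.3 0 -0.1 0 0 0; 0 0.3 0 -0.1 0 0 0'
```

```text
time_s: 12.08
eef_pos: [0.5655, 0.0897, 0.0559]
eef_rot: [-0.537, -0.435, -0.374, 0.618]
wrist_force: [0.2, -0.6, -1.1]
opening: -0.001
time_s: 12.32
eef_pos: [0.5659, 0.0894, 0.0539]
eef_rot: [-0.538, -0.434, -0.373, 0.619]
wrist_force: [-13.6, 4.6, 29.2]
opening: -0.003
time_s: 12.58
eef_pos: [0.5658, 0.0894, 0.0541]
eef_rot: [-0.538, -0.434, -0.372, 0.62]
wrist_force: [-9.4, 2.5, 21.5]
opening: 0.002
```

```bash
python3 -m creep '0 -1 0 0.3 0 0 0; 0 -3 0 0.5 0 0 0; 0 0 0 0 0 0 0'; python3 chk.py a13
```

```text
time_s: 12.95
eef_pos: [0.567, 0.0959, 0.0963]
eef_rot: [-0.538, -0.434, -0.371, 0.62]
wrist_force: [0.5, -0.1, 0.1]
opening: -0.0
side -0.1 43 z med 0.0924 xslope 0.112
side -0.075 427 z med 0.0929 xslope 0.005
side -0.05 412 z med 0.0917 xslope 0.003
side -0.025 111 z med 0.09 xslope 0.005
side -0.0 344 z med 0.0893 xslope 0.008
side 0.025 283 z med 0.088 xslope 0.007
side 0.05 283 z med 0.0863 xslope 0.002
side 0.075 515 z med 0.0853 xslope -0.006
side clip -1 122 x [-0.077  -0.0981] y [-0.005  0.033] z [0.0803 0.0844 0.0889]
side clip 1 180 x [0.0764 0.1036] y [-0.028  0.033] z [0.0798 0.0834 0.0878]
top -0.1 58 z med 0.0932 xslope 0.007
top -0.075 199 z med 0.0929 xslope 0.003
top -0.05 190 z med 0.092 xslope 0.006
top -0.025 151 z med 0.0901 xslope 0.004
top -0.0 351 z med 0.09 xslope 0.004
top 0.025 355 z med 0.0886 xslope 0.001
top 0.05 392 z med 0.0869 xslope 0.002
top 0.075 105 z med 0.0866 xslope -0.003
top clip -1 133 x [-0.0768 -0.099 ] y [-0.023  0.034] z [0.0776 0.0849 0.0934]
top clip 1 157 x [0.0764 0.1038] y [-0.025  0.032] z [0.0776 0.0842 0.0911]
```

+y end dropped to about 85 mm, while the −y end is still at 93. Next I reach under the rack to the −y end: tilt 42°, fingers 35 mm to the −x side of the bar.

```bash
python3 - <<'E'
from h import *
T=tool(BY,np.radians(42)); M=T.as_matrix()
tp=loc((.5545,.0295),BY,(-.035,-.072,.104))+(TIP-.125)*M[:,0]; print(tp); plan(tp,T,claw=0)
E
```

```text
[0.5181 0.0231 0.1709]
n 3 dist 0.11570357344324878 ang 21.631517268816275
0 -1.52 -1.18 3.34 0.001 -0.126 -0.001; 0 -1.08 -1.18 3.51 0.001 -0.126 -0.001; 0 -0.63 -1.17 3.62 0.001 -0.126 -0.001
```

```bash
python3 -m creep '0 -3 -1.2 1.2 0 -0.126 0; 0 -2 -1.2 1.2 0 -0.126 0; 0 -1 -1.2 1 0 -0.126 0; 0 0 0 0 0 0 0'
python3 - <<'E'
from h import *
T=tool(BY,np.radians(42)); M=T.as_matrix()
for b in (.125,.02):
    tp=loc((.5545,.0295),BY,(-.035,-.072,.104))+(TIP-b)*M[:,0]; print(tp); plan(tp,T,claw=0)
E
```

```text
time_s: 13.55
eef_pos: [0.5247, 0.0936, 0.1594]
eef_rot: [-0.597, -0.302, -0.263, 0.695]
wrist_force: [0.4, 0.1, -0.5]
opening: -0.001
[0.5181 0.0231 0.1709]
n 2 dist 0.07175725094362267 ang 0.8851271482489075
0 1.98 0.19 2.99 0.003 0.007 0.001; 0 1.96 0.20 3.00 0.003 0.007 0.001
[ 0.5076 -0.0463  0.0929]
n 3 dist 0.15591745759934156 ang 0.8851271482489075
0 4.82 0.14 1.94 0.002 0.005 0.001; 0 4.81 0.14 1.96 0.002 0.005 0.001; 0 4.80 0.14 1.99 0.002 0.005 0.001
```

```bash
python3 -m creep '0 2 0.2 3 0.003 0.007 0; 0 2 0.2 2.9 0.003 0.007 0; 0 3 0 0 0 0 0; 0 0 0 0 0 0 0'
python3 - <<'E'
from h import *
T=tool(BY,np.radians(42)); M=T.as_matrix()
tp=loc((.5545,.0295),BY,(-.035,-.072,.104))+(TIP-.0)*M[:,0]; print(tp); plan(tp,T,claw=0,maxlin=.03)
a,d=snap('side','s14'); b,_=snap('top','t14')
cv2.imwrite('pics/v14.png',np.hstack([cv2.resize(a[200:350,260:420],None,fx=2.4,fy=2.4),cv2.resize(b[150:300,270:430],None,fx=2.4,fy=2.4)]))
E
```

```text
time_s: 14.05
eef_pos: [0.5147, -0.0004, 0.1425]
eef_rot: [-0.593, -0.31, -0.269, 0.693]
wrist_force: [-0.4, 0.2, 0.4]
opening: 0.001
[ 0.5055 -0.0596  0.078 ]
n 3 dist 0.08800493811653715 ang 0.6128179654921987
0 2.93 0.01 0.07 0.001 -0.003 0.002; 0 2.93 0.01 0.06 0.001 -0.003 0.002; 0 2.93 0.00 0.05 0.001 -0.003 0.002
```

View pics/v14.png

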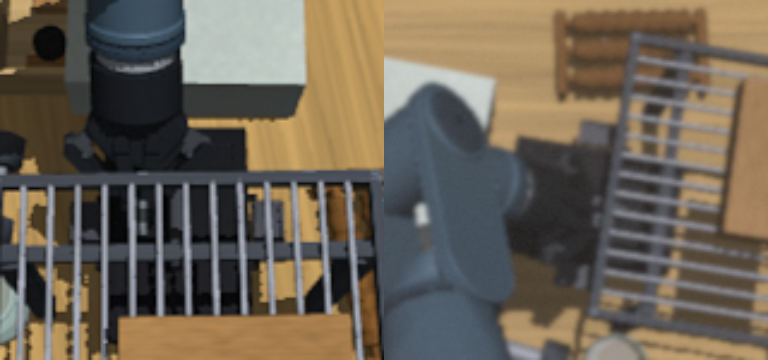

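Clear of the rack, with the wrist short of its edge. Going in along the tool axis.

```bash
python3 -m creep '0 2.9 0 0.07 0 0 0; 0 2.9 0 0.07 0 0 0'; python3 -m creep '0 2.4 0 0 0 0 0; 0 0 0 0 0 0 0'
python3 - <<'E'
from h import *
o,p,r=state(); t=p-TIP*r.as_matrix()[:,0]; X=t-[.5545,.0295,0]; c,s=np.cos(BY),np.sin(BY); print('tip',c*X[0]+s*X[1],-s*X[0]+c*X[1],t[2])
a,d=snap('side','s15')
cv2.imwrite('pics/v15.png',cv2.convertScaleAbs(cv2.resize(a[220:350,280:400],None,fx=4.5,fy=4.5,interpolation=cv2.INTER_CUBIC),alpha=1.8,beta=10))
E
```

```text
time_s: 14.4
eef_pos: [0.515, -0.0359, 0.1044]
eef_rot: [-0.596, -0.315, -0.267, 0.689]
wrist_force: [0.9, 0.6, 0.8]
opening: 0.001
time_s: 14.65
eef_pos: [0.5134, -0.0511, 0.0858]
eef_rot: [-0.596, -0.315, -0.268, 0.689]
wrist_force: [-0.4, 0.4, -0.2]
opening: -0.001
tip -0.028797918091187258 -0.06283251902555975 0.11213131888978424
```

View pics/v15.png

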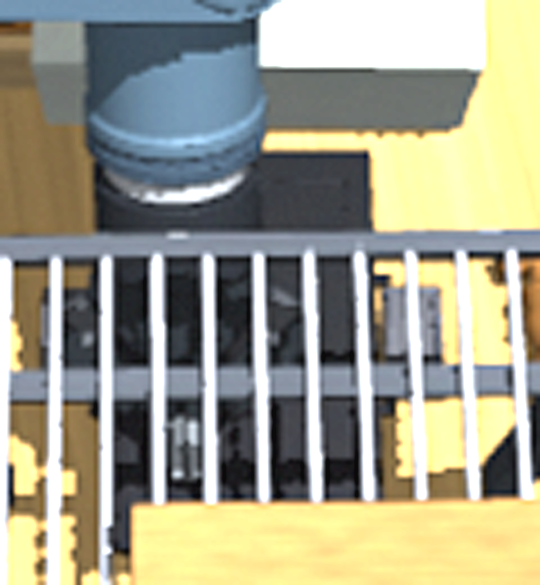

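```bash
python3 -m creep '0 1.0 -0.5 0.6 0 0 0; 0 0.7 -0.2 -0.4 0 0 0; 0 0 0 0 0 0 0'
python3 - <<'E'
from h import *
o,p,r=state(); t=p-TIP*r.as_matrix()[:,0]; X=t-[.5545,.0295,0]; c,s=np.cos(BY),np.sin(BY); print('tip',c*X[0]+s*X[1],-s*X[0]+c*X[1],t[2])
E
```

```text
time_s: 15.08
eef_pos: [0.5073, -0.061, 0.0767]
eef_rot: [-0.597, -0.317, -0.267, 0.687]
wrist_force: [-0.3, 0.2, -0.2]
opening: -0.0
tip -0.03350585145578192 -0.07361750709136913 0.10312697640901547
```

```bash
python3 -m creep '0 0.22 0 -0.2 0 0 0; 0 0.22 0 -0.2 0 0 0'; python3 -m creep '0 0.22 0 -0.2 0 0 0; 0 0.22 0 -0.2 0 0 0'; python3 -m creep '0 0.22 0 -0.2 0 0 0; 0 0.22 0 -0.2 0 0 0'
```

```text
time_s: 15.32
eef_pos: [0.508, -0.0607, 0.0712]
eef_rot: [-0.598, -0.317, -0.266, 0.686]
wrist_force: [-1.8, -0.1, 6.1]
opening: -0.002
time_s: 15.58
eef_pos: [0.5094, -0.0616, 0.0679]
eef_rot: [-0.598, -0.317, -0.264, 0.687]
wrist_force: [0.7, -0.8, 2.7]
opening: 0.003
time_s: 15.82
eef_pos: [0.5107, -0.062, 0.0648]
eef_rot: [-0.599, -0.317, -0.262, 0.687]
wrist_force: [-4.9, -0.9, 23.0]
opening: 0.003
```

```bash
python3 -m creep '0 0.22 0 -0.2 0 0 0; 0 0.22 0 -0.2 0 0 0'; python3 -m creep '0 0.25 0 -0.23 0 0 0; 0 0.25 0 -0.23 0 0 0'; python3 chk.py a16
```

```text
time_s: 16.08
eef_pos: [0.5154, -0.0634, 0.065]
eef_rot: [-0.602, -0.318, -0.257, 0.686]
wrist_force: [-0.9, -0.8, 15.4]
opening: 0.001
time_s: 16.32
eef_pos: [0.5207, -0.0651, 0.0651]
eef_rot: [-0.604, -0.319, -0.251, 0.686]
wrist_force: [-2.7, 1.4, 18.1]
opening: 0.001
side -0.1 45 z med 0.0842 xslope 0.086
side -0.075 328 z med 0.0847 xslope -0.004
side -0.05 215 z med 0.0851 xslope 0.006
side -0.025 27 z med 0.0854 xslope 0.015
side -0.0 99 z med 0.0852 xslope -0.079
side 0.025 125 z med 0.0851 xslope -0.029
side 0.05 105 z med 0.0849 xslope -0.041
side 0.075 207 z med 0.0843 xslope 0.005
side clip -1 89 x [-0.0774 -0.0982] y [-0.025  0.034] z [0.0749 0.0805 0.0852]
side clip 1 178 x [0.0764 0.1041] y [-0.026  0.034] z [0.075  0.0798 0.0839]
top -0.1 63 z med 0.0844 xslope 0.003
top -0.075 146 z med 0.0854 xslope 0.017
top -0.05 51 z med 0.0845 xslope -0.003
top -0.025 46 z med 0.0855 xslope 0.002
top -0.0 147 z med 0.0855 xslope 0.012
top 0.025 98 z med 0.0851 xslope -0.002
top 0.05 49 z med 0.0859 xslope -0.1
top clip -1 113 x [-0.0768 -0.099 ] y [-0.025  0.027] z [0.0731 0.0812 0.0893]
top clip 1 160 x [0.0765 0.1039] y [-0.026  0.032] z [0.0739 0.0804 0.0868]
```

Both ends are now at 84–85 mm, so the lid is home. Backing out, then on to clip A. I'll also confirm the jar's position.

```bash
python3 -m creep '0 -0.7 -0.3 0.6 0 0 0; 0 -3 -0.5 0 0 0 0; 0 -4 0 0 0 0 0; 0 -4 0 0 0 0 0; 0 0 0 0 0 0 0'
python3 - <<'E'
from h import *
C=(.5545,.0295)
def ray(n,u,v,z):
    c=ctrl.calibration(n); R,t=np.array(c['R']),np.array(c['t']); Cc=-R.T@t
    P=world(n,u,v,1.0); D=P-Cc; return Cc+D*(z-Cc[2])/D[2]
print('jar',ray('top',367,302,.102),ray('side',254,325,.102)); print('db',ray('top',313,292,.053),ray('top',340,299,.053))
T=tool(BY,np.radians(42)); M=T.as_matrix()
tp=loc(C,BY,(-.110,.002,.100))+(TIP-.03)*M[:,0]; print(tp); plan(tp,T,claw=0,maxlin=.05)
E
python3 chk.py a17
```

```text
time_s: 17.05
eef_pos: [0.5184, 0.0122, 0.1567]
eef_rot: [-0.603, -0.319, -0.253, 0.686]
wrist_force: [0.2, -1.1, -0.3]
opening: 0.004
jar [0.3667 0.0044 0.102 ] [ 0.3698 -0.0065  0.102 ]
db [0.394  0.1556 0.053 ] [0.375  0.0774 0.053 ]
[0.4455 0.0447 0.0963]
n 3 dist 0.10002894824686723 ang 2.1915111379168932
0 0.94 -2.63 -1.82 -0.007 0.000 -0.011; 0 0.97 -2.61 -1.84 -0.007 0.000 -0.011; 0 1.00 -2.59 -1.85 -0.007 0.000 -0.011
side -0.1 44 z med 0.0835 xslope 0.102
side -0.075 412 z med 0.085 xslope 0.001
side -0.05 411 z med 0.0851 xslope 0.002
side -0.025 110 z med 0.0848 xslope 0.005
side -0.0 339 z med 0.0851 xslope 0.007
side 0.025 211 z med 0.085 xslope 0.008
side 0.05 134 z med 0.0849 xslope -0.003
side 0.075 244 z med 0.0842 xslope -0.001
side clip -1 125 x [-0.0773 -0.0982] y [-0.025  0.033] z [0.0765 0.0806 0.0854]
side clip 1 179 x [0.0765 0.1041] y [-0.026  0.034] z [0.0747 0.0791 0.0832]
top -0.1 64 z med 0.0852 xslope 0.013
top -0.075 204 z med 0.086 xslope -0.002
top -0.05 198 z med 0.0856 xslope -0.008
top -0.025 116 z med 0.0855 xslope 0.006
top -0.0 211 z med 0.0856 xslope 0.009
top 0.025 61 z med 0.0852 xslope -0.006
top 0.05 50 z med 0.0849 xslope 0.003
top 0.075 129 z med 0.0852 xslope 0.001
top clip -1 134 x [-0.0765 -0.099 ] y [-0.025  0.032] z [0.0733 0.0809 0.0883]
top clip 1 158 x [0.0766 0.1044] y [-0.026  0.032] z [0.0737 0.08   0.0865]
```

```bash
python3 -m creep '0 0 -2.7 0 -0.007 0 -0.011; 0 0.9 -2.6 -1.8 -0.007 0 -0.011; 0 1.0 -2.6 -1.8 -0.007 0 -0.011; 0 1 0 -1.8 0 0 0; 0 0 0 0 0 0 0'
python3 - <<'E'
from h import *
C=(.5545,.0295); T=tool(BY,np.radians(42)); M=T.as_matrix()
tp=loc(C,BY,(-.110,.002,.095))+(TIP)*M[:,0]; print(tp); plan(tp,T,claw=0,maxlin=.05)
a,d=snap('side','s18'); b,_=snap('top','t18')
cv2.imwrite('pics/v18.png',np.hstack([cv2.resize(a[200:350,220:380],None,fx=2.4,fy=2.4),cv2.resize(b[170:320,270:430],None,fx=2.4,fy=2.4)]))
E
```

```text
time_s: 17.77
eef_pos: [0.4328, 0.0377, 0.0867]
eef_rot: [-0.591, -0.301, -0.269, 0.699]
wrist_force: [0.2, 0.4, -0.8]
opening: -0.0
[0.4425 0.0249 0.069 ]
n 1 dist 0.023936636889617058 ang 1.2860631148821537
0 2.04 1.19 -0.36 0.008 0.007 0.020
```

View pics/v18.png

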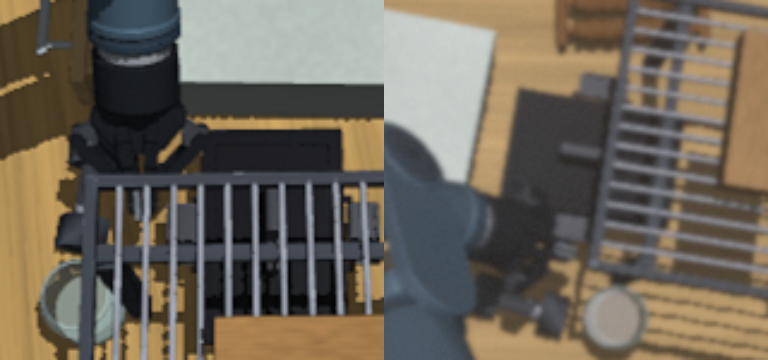

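```bash
python3 -m creep '0 1.6 1.1 0 0.008 0.007 0.02; 0 0.4 0.1 -0.36 0 0 0; 0 0 0 0 0 0 0'
python3 - <<'E'
from h import *
C=(.5545,.0295); c,s=np.cos(BY),np.sin(BY)
o,p,r=state(); t=p-TIP*r.as_matrix()[:,0]; X=t-[*C,0]; print('tip',c*X[0]+s*X[1],-s*X[0]+c*X[1],t[2])
a,d=snap('side','s19')
cv2.imwrite('pics/v19.png',cv2.convertScaleAbs(cv2.resize(a[230:330,260:380],None,fx=5,fy=5,interpolation=cv2.INTER_CUBIC),alpha=1.8,beta=10))
E
```

```text
time_s: 18.25
eef_pos: [0.4458, 0.0243, 0.0723]
eef_rot: [-0.595, -0.311, -0.263, 0.693]
wrist_force: [0.4, -0.8, 0.6]
opening: -0.001
tip -0.10678144324131758 0.0019027457909426074 0.09836624662911815
```

View pics/v19.png

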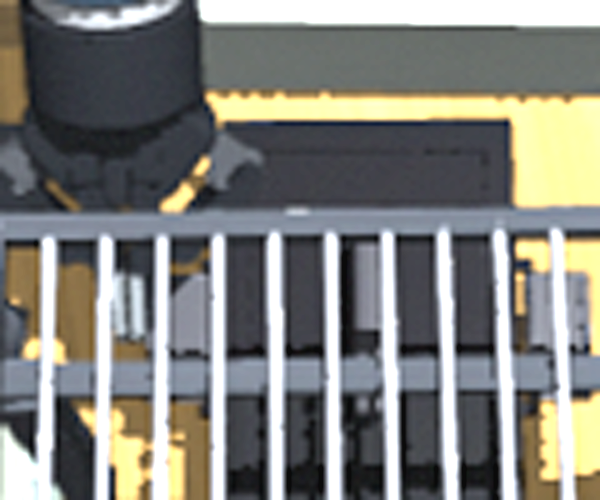

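```bash
python3 - <<'E'
from h import *
c,s=np.cos(BY),np.sin(BY)
d=np.load('pics/s19.npy'); W=cloud('side',d); X=W-[.5496,.0275,0]
L=np.stack([c*X[...,0]+s*X[...,1],-s*X[...,0]+c*X[...,1],X[...,2]],-1)
for nm,m in (('finger',(d>0)&(L[...,0]>-.16)&(L[...,0]<-.085)&(L[...,2]>.1)&(L[...,2]<.14)&(L[...,1]>-.03)&(L[...,1]<.05)),('clip',(d>0)&(L[...,0]>-.115)&(L[...,0]<-.076)&(L[...,2]>.07)&(L[...,2]<.092)&(abs(L[...,1])<.04))):
    print(nm,m.sum(),np.percentile(L[m],[2,50,98],axis=0))
    if nm=='finger':
        for y0 in np.arange(-.02,.05,.01):
            k=m&(L[...,1]>y0)&(L[...,1]<y0+.01)
            if k.sum(): print(y0.round(2),k.sum(),L[k].min(0),L[k].max(0))
E
```

```text
finger 141 [[-0.1251 -0.0024  0.1074]
 [-0.1042  0.014   0.1247]
 [-0.0939  0.0327  0.1391]]
-0.01 11 [-0.1089 -0.0029  0.1059] [-0.098  -0.0003  0.1122]
0.0 42 [-0.1111  0.      0.1068] [-0.0953  0.0098  0.1254]
0.01 44 [-0.11    0.0101  0.1177] [-0.0943  0.0199  0.1361]
0.02 37 [-0.1311  0.0206  0.1247] [-0.0851  0.0296  0.1393]
0.03 6 [-0.1245  0.0301  0.1229] [-0.1059  0.0351  0.1394]
0.04 1 [-0.1337  0.0499  0.1383] [-0.1337  0.0499  0.1383]
clip 113 [[-0.0978 -0.0245  0.0758]
 [-0.0843  0.0122  0.0802]
 [-0.0774  0.0331  0.084 ]]
```

Depth shows the finger half-width is about 8.5 mm, overlapping the clip edge by only ~4 mm. Shifting 5 mm inward, then down.

```bash
python3 -m creep '0 0 0.5 0 0 0 0; 0 0.4 0 -0.36 0 0 0; 0 0.4 0 -0.36 0 0 0; 0 0.4 0 -0.36 0 0 0'; python3 -m creep '0 0.4 0 -0.36 0 0 0; 0 0.4 0 -0.36 0 0 0; 0 0.4 0 -0.36 0 0 0'
python3 - <<'E'
from h import *
C=(.5545,.0295); c,s=np.cos(BY),np.sin(BY)
o,p,r=state(); t=p-TIP*r.as_matrix()[:,0]; X=t-[*C,0]; print('tip',c*X[0]+s*X[1],-s*X[0]+c*X[1],t[2])
E
```

```text
time_s: 18.8
eef_pos: [0.4522, 0.0243, 0.0566]
eef_rot: [-0.596, -0.312, -0.263, 0.692]
wrist_force: [0.0, 0.1, -0.0]
opening: -0.002
time_s: 19.18
eef_pos: [0.4529, 0.0243, 0.0395]
eef_rot: [-0.596, -0.312, -0.262, 0.692]
wrist_force: [2.6, -0.3, 4.1]
opening: -0.005
tip -0.09986267601987707 0.002950873347592222 0.06555316084089909
```

```bash
python3 -m creep '0 0.4 0 -0.36 0 0 0; 0 0.3 0 -0.27 0 0 0; 0 0 0 0 0 0 0'; python3 -m creep '0 0.15 0.4 -0.12 0 0 0; 0 0 0.4 0 0 0 0; 0 0 0 0 0 0 0'; python3 chk.py a20
```

```text
time_s: 19.55
eef_pos: [0.4535, 0.024, 0.0302]
eef_rot: [-0.597, -0.312, -0.262, 0.692]
wrist_force: [-1.2, 1.1, 4.5]
opening: -0.003
time_s: 19.92
eef_pos: [0.4527, 0.0236, 0.0307]
eef_rot: [-0.593, -0.306, -0.262, 0.697]
wrist_force: [1.3, -0.2, 1.8]
opening: -0.002
side -0.1 46 z med 0.0836 xslope 0.043
side -0.075 410 z med 0.0852 xslope 0.003
side -0.05 413 z med 0.0852 xslope 0.002
side -0.025 107 z med 0.0852 xslope 0.012
side -0.0 350 z med 0.085 xslope 0.004
side 0.025 284 z med 0.0852 xslope 0.005
side 0.05 228 z med 0.0851 xslope -0.008
side 0.075 490 z med 0.0844 xslope -0.0
side clip -1 237 x [-0.0776 -0.1101] y [-0.024  0.034] z [0.0554 0.0795 0.1069]
side clip 1 176 x [0.0764 0.1042] y [-0.025  0.033] z [0.0755 0.0792 0.0832]
top -0.1 63 z med 0.0845 xslope -0.007
top -0.075 205 z med 0.0851 xslope -0.005
top -0.05 197 z med 0.0858 xslope 0.007
top -0.025 145 z med 0.085 xslope 0.003
top -0.0 352 z med 0.0861 xslope 0.004
top 0.025 309 z med 0.0863 xslope -0.01
top 0.05 291 z med 0.086 xslope -0.014
top 0.075 339 z med 0.0857 xslope -0.004
top clip -1 168 x [-0.0764 -0.1105] y [-0.011  0.034] z [0.0545 0.0804 0.1093]
top clip 1 156 x [0.0771 0.1045] y [-0.026  0.031] z [0.0729 0.0799 0.0854]
```

View pics/a20side.png

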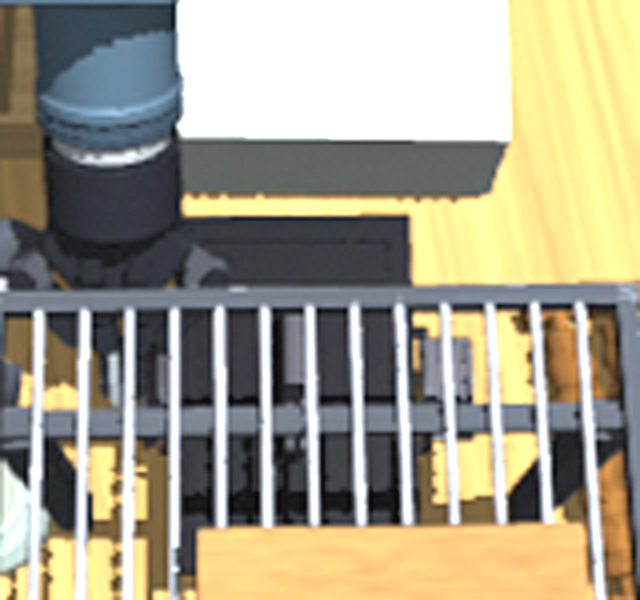

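The inward push was blocked: the wider finger links meet the lid edge at this tilt. I'll back up and use a steeper tool (about 20° from vertical) at the clip's +y half.

```bash
python3 -m creep '0 -1 -0.5 0 0 0 0; 0 -3 -0.5 -0.5 0 0.12 0; 0 -1 0 -1.5 0 0.13 0; 0 0 0 -1 0 0.13 0; 0 0 0 0 0 0 0'
python3 - <<'E'
from h import *
C=(.5545,.0295); c,s=np.cos(BY),np.sin(BY); T=tool(BY,np.radians(20)); M=T.as_matrix()
for z in(.09,.056):
    tp=loc(C,BY,(-.106,.018,z))+(TIP)*M[:,0]; print(tp); plan(tp,T,claw=0,maxlin=.05)
o,p,r=state(); t=p-TIP*r.as_matrix()[:,0]; X=t-[*C,0]; print('tip',c*X[0]+s*X[1],-s*X[0]+c*X[1],t[2])
E
```

```text
time_s: 20.65
eef_pos: [0.452, 0.0857, 0.0521]
eef_rot: [-0.531, -0.436, -0.373, 0.624]
wrist_force: [-0.9, 0.5, -0.3]
opening: -0.0
[0.4506 0.0514 0.0571]
n 1 dist 0.03472740186884159 ang 0.4634366939586918
0 0.70 0.41 3.38 -0.007 -0.000 0.004
[0.4506 0.0514 0.0231]
n 1 dist 0.04496862934303637 ang 0.4634366939586918
0 3.89 0.41 2.22 -0.007 -0.000 0.004
tip -0.10964440413783563 0.05214706721443698 0.08500539807946195
```

```bash
python3 -m creep '0 0.4 0.2 1.7 0 0 0; 0 0.3 0.2 1.7 0 0 0; 0 1.5 0 -0.55 0 0 0; 0 1.5 0 -0.55 0 0 0; 0 0 0 0 0 0 0'
python3 - <<'E'
from h import *
C=(.5545,.0295); c,s=np.cos(BY),np.sin(BY)
o,p,r=state(); t=p-TIP*r.as_matrix()[:,0]; X=t-[*C,0]; print('tip',c*X[0]+s*X[1],-s*X[0]+c*X[1],t[2])
a,d=snap('side','s21')
cv2.imwrite('pics/v21.png',cv2.convertScaleAbs(cv2.resize(a[230:330,250:380],None,fx=5,fy=5,interpolation=cv2.INTER_CUBIC),alpha=1.8,beta=10))
E
```

```text
time_s: 21.28
eef_pos: [0.4485, 0.0484, 0.0217]
eef_rot: [-0.531, -0.433, -0.373, 0.626]
wrist_force: [0.3, -0.0, -0.3]
opening: -0.0
tip -0.10738711007172995 0.014911664153351118 0.05455854197036112
```

View pics/v21.png

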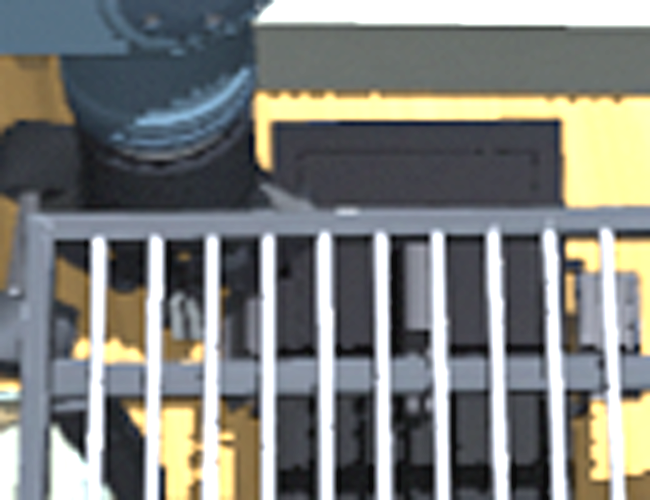

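```bash
python3 -m creep '0 0 0.4 0 0 0 0; 0 0 0.4 0 0 0 0; 0 0 0.4 0 0 0 0'; python3 -m creep '0 0 0.3 0 0 0 0; 0 0 0.3 0 0 0 0'; python3 - <<'E'
from h import *
C=(.5545,.0295); c,s=np.cos(BY),np.sin(BY)
o,p,r=state(); t=p-TIP*r.as_matrix()[:,0]; X=t-[*C,0]; print('tip',c*X[0]+s*X[1],-s*X[0]+c*X[1],t[2])
E
```

```text
time_s: 21.7
eef_pos: [0.4597, 0.0472, 0.0218]
eef_rot: [-0.531, -0.432, -0.374, 0.626]
wrist_force: [-5.3, 0.9, -1.7]
opening: -0.001
time_s: 21.95
eef_pos: [0.4627, 0.0466, 0.0215]
eef_rot: [-0.529, -0.43, -0.375, 0.628]
wrist_force: [-17.8, 7.4, 13.8]
opening: -0.0
tip -0.09270125242642568 0.015304404760639845 0.054250128489307124
```

```bash
python3 -m creep '0 0 0.3 0 0 0 0; 0 0 0.3 0 0 0 0'; python3 - <<'E'
from h import *
C=(.5545,.0295); c,s=np.cos(BY),np.sin(BY)
o,p,r=state(); t=p-TIP*r.as_matrix()[:,0]; X=t-[*C,0]; print('tip',c*X[0]+s*X[1],-s*X[0]+c*X[1],t[2])
for n,bc in(('side',(.5496,.0275)),('top',(.5544,.0313))):
    a,d=snap(n,n+'22'); W=cloud(n,d); X=W-[*bc,0]
    L=np.stack([c*X[...,0]+s*X[...,1],-s*X[...,0]+c*X[...,1],X[...,2]],-1)
    m=(d>0)&(L[...,0]>-.11)&(L[...,0]<-.072)&(L[...,2]>.04)&(L[...,2]<.08)&(abs(L[...,1])<.035)
    for y0 in np.arange(-.03,.035,.01):
        k=m&(L[...,1]>y0)&(L[...,1]<y0+.01)
        if k.sum(): print(n,y0.round(2),k.sum(),L[k].min(0),L[k].max(0))
    if n=='side': cv2.imwrite('pics/v22.png',cv2.convertScaleAbs(cv2.resize(a[230:330,250:380],None,fx=5,fy=5,interpolation=cv2.INTER_CUBIC),alpha=1.8,beta=10))
E
```

```text
time_s: 22.2
eef_pos: [0.4618, 0.0466, 0.0211]
eef_rot: [-0.525, -0.427, -0.377, 0.632]
wrist_force: [-13.1, 5.9, 10.9]
opening: -0.0
tip -0.09307610550573454 0.015257582724902507 0.0538420883721271
side -0.03 5 [-0.0763 -0.0288  0.0557] [-0.0728 -0.0239  0.0793]
side -0.02 1 [-0.079  -0.0196  0.0504] [-0.079  -0.0196  0.0504]
side -0.01 3 [-0.0752 -0.004   0.0766] [-0.0728 -0.0014  0.0796]
side 0.0 14 [-0.0901  0.0007  0.0516] [-0.0728  0.0088  0.0798]
side 0.01 45 [-0.1038  0.0105  0.0507] [-0.0729  0.0197  0.0799]
side 0.02 4 [-0.0755  0.0218  0.0751] [-0.0729  0.0272  0.0794]
top -0.03 1 [-0.0773 -0.0258  0.0556] [-0.0773 -0.0258  0.0556]
top -0.02 2 [-0.0794 -0.0117  0.0526] [-0.0772 -0.0108  0.0597]
top -0.01 10 [-0.0807 -0.0093  0.0515] [-0.0745 -0.0003  0.0776]
top 0.0 16 [-0.0945  0.0003  0.0506] [-0.0748  0.0094  0.0761]
top 0.01 17 [-0.1033  0.0107  0.0618] [-0.0764  0.018   0.0787]
top 0.02 1 [-0.1037  0.0208  0.0678] [-0.1037  0.0208  0.0678]
```

View pics/v22.png

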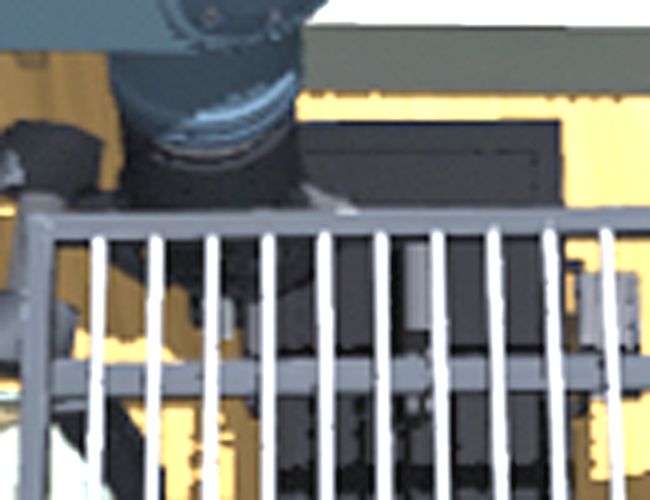

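```bash
python3 -m creep '0 0 -1 0 0 0 0; 0 -1 -1 0 0 0 0; 0 -4 -0.5 0.5 0 0 0; 0 -4 0 0 0 0 0; 0 0 0 0 0 0 0'; cat > clip.py <<'E'
from h import *
import sys
tag=sys.argv[1]; c,s=np.cos(BY),np.sin(BY)
for n,bc in(('side',(.5496,.0275)),('top',(.5544,.0313))):
    a,d=snap(n,n+tag); W=cloud(n,d); X=W-[*bc,0]
    L=np.stack([c*X[...,0]+s*X[...,1],-s*X[...,0]+c*X[...,1],X[...,2]],-1)
    for sg in(-1,1):
        m=(d>0)&(sg*L[...,0]>.073)&(sg*L[...,0]<.115)&(L[...,2]>.04)&(L[...,2]<.1)&(abs(L[...,1])<.032)&(a.max(2)<130)
        print(n,sg,m.sum())
        for z0 in np.arange(.04,.09,.008):
            k=m&(L[...,2]>=z0)&(L[...,2]<z0+.008)
            if k.sum(): print('   z',z0.round(3),k.sum(),'x',L[k][:,0].min().round(4),L[k][:,0].max().round(4))
    cv2.imwrite(f'pics/{tag}{n}.png',cv2.convertScaleAbs(cv2.resize(a[215:335,270:400] if n=='side' else a[185:285,300:420],None,fx=5,fy=5,interpolation=cv2.INTER_CUBIC),alpha=1.8,beta=10))
E
python3 clip.py c23
```

```text
time_s: 22.92
eef_pos: [0.4456, 0.0785, 0.1136]
eef_rot: [-0.527, -0.429, -0.376, 0.63]
wrist_force: [0.0, 0.0, 0.3]
opening: 0.002
side -1 36
   z 0.048 13 x -0.0792 -0.0764
   z 0.056 1 x -0.0789 -0.0789
   z 0.064 1 x -0.0757 -0.0757
   z 0.072 18 x -0.0756 -0.073
   z 0.08 3 x -0.0751 -0.0749
side 1 184
   z 0.064 1 x 0.0731 0.0731
   z 0.072 119 x 0.0738 0.1045
   z 0.08 64 x 0.074 0.1045
top -1 55
   z 0.04 1 x -0.077 -0.077
   z 0.048 10 x -0.0804 -0.0766
   z 0.056 15 x -0.0812 -0.0763
   z 0.064 5 x -0.0777 -0.0758
   z 0.072 16 x -0.0771 -0.073
   z 0.08 8 x -0.077 -0.0731
top 1 164
   z 0.064 2 x 0.083 0.0924
   z 0.072 86 x 0.0742 0.1065
   z 0.08 76 x 0.0741 0.1039
```

View pics/c23side.png

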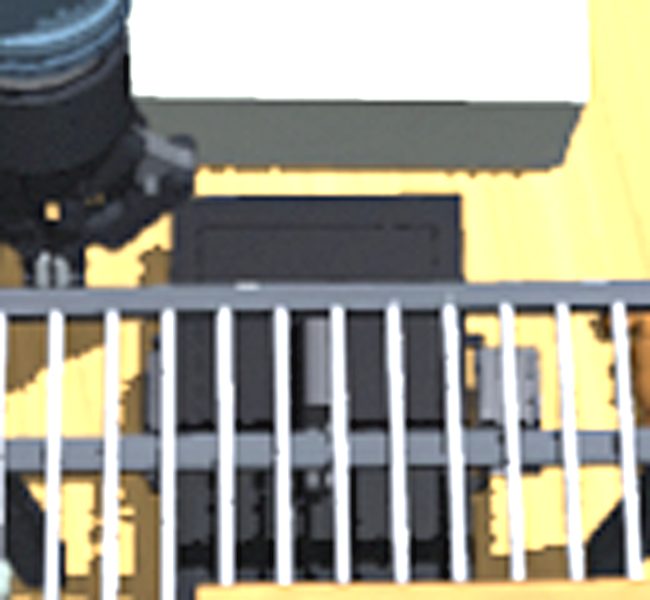

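View pics/c23top.png

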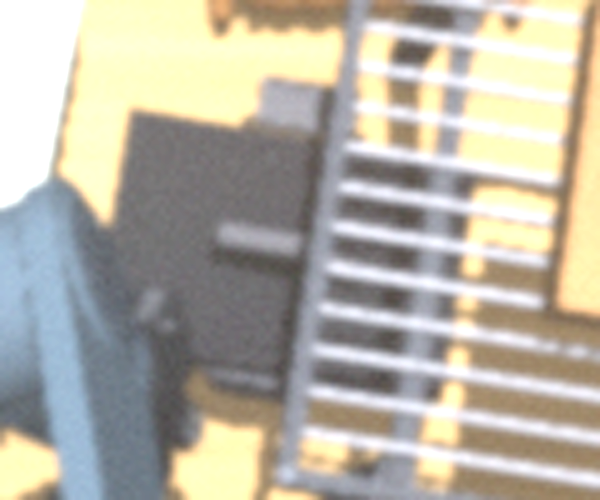

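Clip A is vertical, its ledge at about the shut position, and it holds. Going over to clip B. I'll check the roller's place first.

```bash
python3 - <<'E'
from h import *
C=(.5545,.0295); c,s=np.cos(BY),np.sin(BY)
W=cloud('top',np.load('pics/topc23.npy')); X=W-[.5544,.0313,0]
L=np.stack([c*X[...,0]+s*X[...,1],-s*X[...,0]+c*X[...,1],X[...,2]],-1)
m=(L[...,2]>.02)&(L[...,2]<.06)&(L[...,0]>.1)&(L[...,0]<.3)&(abs(L[...,1])<.2)
print('roller local',m.sum(),np.percentile(L[m],[1,50,99],axis=0))
for y0 in np.arange(-.1,.14,.03):
    k=m&(L[...,1]>y0)&(L[...,1]<y0+.03)
    if k.sum(): print(y0,L[k][:,0].min(),L[k][:,2].max())
T=tool(BY,np.radians(20)); M=T.as_matrix()
tp=loc(C,BY,(.102,.030,.155))+(TIP)*M[:,0]; print(tp); plan(tp,T,claw=0,maxlin=.05)
E
```

```text
roller local 1371 [[ 0.1391 -0.1156  0.0218]
 [ 0.2144  0.0027  0.0366]
 [ 0.2755  0.0803  0.0493]]
-0.1 0.17996899953943046 0.05106096409369947
-0.07 0.13020350982252682 0.05945829103655034
-0.04000000000000001 0.16233810639224666 0.05266005368517957
-0.010000000000000009 0.1570120577392024 0.05091454004378488
0.01999999999999999 0.15226355880997086 0.048080067728380714
0.04999999999999999 0.14336507147469332 0.04940000353161122
0.07999999999999999 0.22319821002608858 0.034341708627815375
0.13999999999999999 0.10594171990446116 0.04881998029324316
[0.6581 0.032  0.1221]
n 5 dist 0.2200618891826813 ang 1.7961012190728256
0 -0.26 4.38 0.31 -0.000 0.002 0.006; 0 -0.23 4.38 0.31 -0.000 0.002 0.006; 0 -0.21 4.39 0.31 -0.000 0.002 0.006; 0 -0.18 4.39 0.31 -0.000 0.002 0.006; 0 -0.16 4.39 0.32 -0.000 0.002 0.006
```

```bash
python3 -m creep '0 -0.5 4.4 0.3 0 0.002 0.006; 0 -0.2 4.4 0.3 0 0.002 0.006; 0 -0.2 4.4 0.3 0 0.002 0.006; 0 -0.2 4.4 0.3 0 0.002 0.006; 0 -0.1 4.2 0.3 0 0.002 0.006; 0 0 0 0 0 0 0'
python3 - <<'E'
from h import *
C=(.5545,.0295); T=tool(BY,np.radians(20)); M=T.as_matrix()
tp=loc(C,BY,(.101,.018,.102))+(TIP)*M[:,0]; print(tp); plan(tp,T,claw=0,maxlin=.05)
E
```

```text
time_s: 23.78
eef_pos: [0.6566, 0.0293, 0.1134]
eef_rot: [-0.531, -0.432, -0.376, 0.625]
wrist_force: [0.6, 0.6, -0.0]
opening: 0.002
[0.6553 0.0203 0.0691]
n 1 dist 0.04521217786742693 ang 0.7098125717303213
0 4.47 0.05 -0.67 0.002 0.003 0.012
```

```bash
python3 -m creep '0 2.2 0 -0.3 0.002 0.003 0.012; 0 2.2 0 -0.3 0 0 0; 0 0 0 0 0 0 0'
python3 - <<'E'
from h import *
C=(.5545,.0295); c,s=np.cos(BY),np.sin(BY)
o,p,r=state(); t=p-TIP*r.as_matrix()[:,0]; X=t-[*C,0]; print('tip',c*X[0]+s*X[1],-s*X[0]+c*X[1],t[2])
a,d=snap('side','s24'); W=cloud('side',d); X=W-[.5496,.0275,0]
L=np.stack([c*X[...,0]+s*X[...,1],-s*X[...,0]+c*X[...,1],X[...,2]],-1)
m=(d>0)&(L[...,0]>.085)&(L[...,0]<.14)&(L[...,2]>.095)&(L[...,2]<.14)&(L[...,1]>-.03)&(L[...,1]<.06)
for z0 in np.arange(.095,.14,.008):
    k=m&(L[...,2]>=z0)&(L[...,2]<z0+.008)
    if k.sum(): print(z0.round(3),k.sum(),L[k].min(0),L[k].max(0))
cv2.imwrite('pics/v24.png',cv2.convertScaleAbs(cv2.resize(a[220:330,290:420],None,fx=5,fy=5,interpolation=cv2.INTER_CUBIC),alpha=1.8,beta=10))
E
```

```text
time_s: 24.15
eef_pos: [0.6498, 0.0197, 0.0647]
eef_rot: [-0.532, -0.433, -0.376, 0.623]
wrist_force: [-1.3, 0.7, -0.0]
opening: -0.0
tip 0.09600008500252796 0.016598328953795156 0.09761747314175634
0.095 1 [0.097  0.0099 0.1028] [0.097  0.0099 0.1028]
0.103 14 [0.0921 0.009  0.1033] [0.1078 0.0155 0.111 ]
0.111 16 [0.0897 0.0114 0.1115] [0.1075 0.0192 0.1181]
0.119 19 [0.0891 0.013  0.1195] [0.1068 0.0229 0.1265]
0.127 23 [0.0883 0.0177 0.1272] [0.103  0.0355 0.1349]
0.135 8 [0.0942 0.0201 0.1352] [0.1182 0.0284 0.1399]
```

View pics/v24.png

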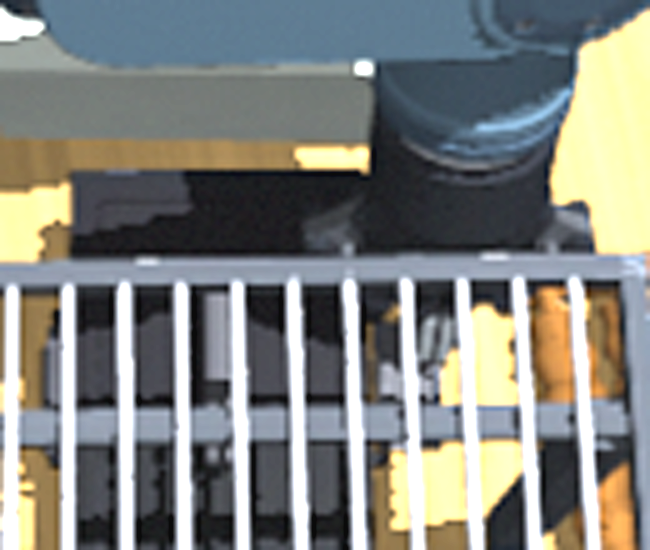

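```bash
python3 -m creep '0 0 0.4 0 0 0 0; 0 0.8 0 -0.3 0 0 0; 0 0.7 0 -0.25 0 0 0; 0 0.7 0 -0.25 0 0 0; 0 0.7 0 -0.25 0 0 0'; python3 -m creep '0 0.6 0 -0.22 0 0 0; 0 0.5 0 -0.18 0 0 0; 0 0.4 0 -0.15 0 0 0'
cat > tip.py <<'E'
from h import *
C=(.5545,.0295); c,s=np.cos(BY),np.sin(BY)
o,p,r=state(); t=p-TIP*r.as_matrix()[:,0]; X=t-[*C,0]; print('tip',c*X[0]+s*X[1],-s*X[0]+c*X[1],t[2])
E
python3 tip.py
```

```text
time_s: 24.82
eef_pos: [0.6567, 0.0201, 0.0369]
eef_rot: [-0.534, -0.435, -0.374, 0.621]
wrist_force: [-1.2, 1.1, 0.2]
opening: -0.001
time_s: 25.2
eef_pos: [0.6561, 0.0201, 0.0194]
eef_rot: [-0.533, -0.435, -0.374, 0.622]
wrist_force: [-2.0, 1.4, 5.9]
opening: -0.004
tip 0.10188855041093801 0.017988206469548206 0.05227820165210769
```

```bash
python3 -m creep '0 0 -0.4 0 0 0 0; 0 0 -0.4 0 0 0 0'; python3 -m creep '0 0 -0.3 0 0 0 0; 0 0 -0.3 0 0 0 0'; python3 tip.py; python3 clip.py c25
```

```text
time_s: 25.45
eef_pos: [0.6493, 0.0213, 0.0192]
eef_rot: [-0.534, -0.435, -0.374, 0.621]
wrist_force: [8.2, -1.7, -3.3]
opening: 0.0
time_s: 25.7
eef_pos: [0.6488, 0.0215, 0.0208]
eef_rot: [-0.537, -0.439, -0.371, 0.617]
wrist_force: [9.6, -2.6, -4.5]
opening: -0.003
tip 0.09395448910630377 0.018201415691468624 0.05375674479027671
side -1 38
   z 0.04 1 x -0.0793 -0.0793
   z 0.048 12 x -0.0792 -0.0787
   z 0.072 19 x -0.0755 -0.073
   z 0.08 6 x -0.0751 -0.0748
side 1 172
   z 0.048 18 x 0.0732 0.0878
   z 0.056 12 x 0.083 0.1062
   z 0.064 21 x 0.0806 0.1081
   z 0.072 71 x 0.0739 0.1095
   z 0.08 25 x 0.0735 0.1088
   z 0.088 11 x 0.0781 0.101
top -1 10
   z 0.048 2 x -0.0805 -0.0781
   z 0.056 3 x -0.08 -0.0773
   z 0.072 2 x -0.0772 -0.0761
   z 0.08 3 x -0.0766 -0.0738
top 1 77
   z 0.048 5 x 0.0777 0.0876
   z 0.056 6 x 0.0767 0.0925
   z 0.064 11 x 0.0832 0.1083
   z 0.072 25 x 0.0741 0.1061
   z 0.08 18 x 0.0736 0.1028
   z 0.088 6 x 0.0746 0.0999
```

```bash
python3 -m creep '0 0 -0.5 0 0 0 0; 0 0 -0.5 0 0 0 0'; python3 tip.py;  python3 -m creep '0 0 -0.6 0 0 0 0; 0 0 -0.6 0 0 0 0'; python3 tip.py
```

```text
time_s: 26.05
eef_pos: [0.6462, 0.0224, 0.0227]
eef_rot: [-0.541, -0.444, -0.367, 0.613]
wrist_force: [13.5, -2.9, -8.3]
opening: -0.003
tip 0.09066583660359655 0.01851725406726286 0.05568057203621721
time_s: 26.3
eef_pos: [0.6454, 0.0228, 0.0249]
eef_rot: [-0.547, -0.45, -0.362, 0.606]
wrist_force: [23.2, -7.5, -12.5]
opening: 0.0
tip 0.08893191122540807 0.018681063815025264 0.057819057502415214
```

```bash
python3 -m creep '0 0 1 0 0 0 0; 0 -1 0.8 0 0 0 0; 0 -4 0 0.5 0 0 0; 0 -4 0 0.5 0 0 0; 0 0 0 0 0 0 0'; python3 clip.py c26
```

```text
time_s: 26.92
eef_pos: [0.6617, 0.0424, 0.1183]
eef_rot: [-0.546, -0.45, -0.363, 0.606]
wrist_force: [-0.1, -0.7, -1.5]
opening: -0.004
side -1 65
   z 0.048 8 x -0.0745 -0.0742
   z 0.072 45 x -0.0801 -0.0749
   z 0.08 12 x -0.0798 -0.0749
side 1 33
   z 0.048 1 x 0.0797 0.0797
   z 0.072 26 x 0.0736 0.0771
   z 0.08 6 x 0.0733 0.0745
top -1 45
   z 0.04 1 x -0.0821 -0.0821
   z 0.048 9 x -0.0827 -0.0795
   z 0.056 5 x -0.0818 -0.0799
   z 0.064 1 x -0.0804 -0.0804
   z 0.072 20 x -0.0804 -0.073
   z 0.08 9 x -0.0804 -0.0738
top 1 22
   z 0.072 15 x 0.0732 0.0785
   z 0.08 7 x 0.0734 0.0764
```

View pics/c26side.png

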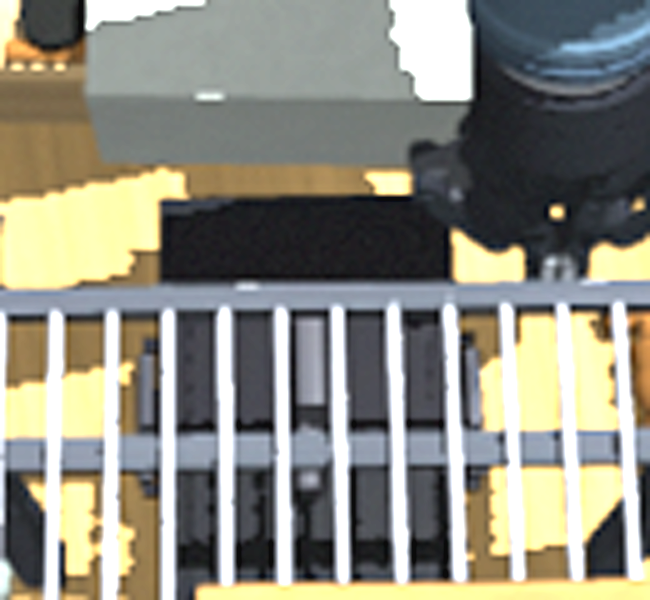

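View pics/c26top.png

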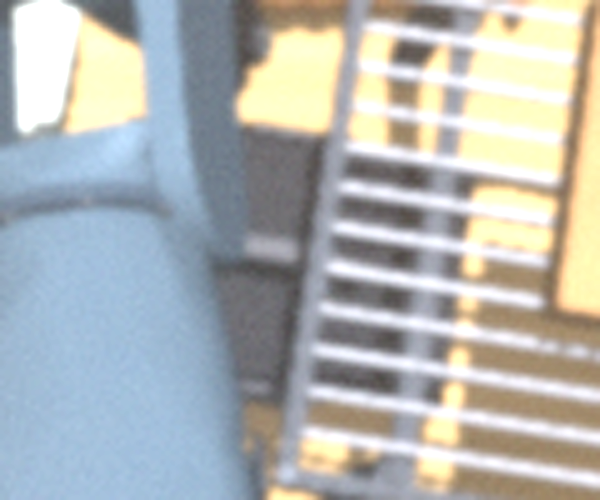

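```bash
python3 chk.py a27; python3 - <<'E'
from h import *
c,s=np.cos(BY),np.sin(BY)
for tag in('sidec23','sidec25','sidec26'):
    d=np.load(f'pics/{tag}.npy'); X=cloud('side',d)-[.5496,.0275,0]
    L=np.stack([c*X[...,0]+s*X[...,1],-s*X[...,0]+c*X[...,1],X[...,2]],-1)
    print(tag)
    for v in (284,288,291,294,296,310,312):
        print(v,[f'{u}:{L[v,u,0]*1000:.0f},{L[v,u,1]*1000:.0f},{L[v,u,2]*1000:.0f}' for u in range(294,305)])
E
```

```text
side -0.1 45 z med 0.0839 xslope 0.107
side -0.075 408 z med 0.085 xslope -0.002
side -0.05 405 z med 0.0851 xslope 0.0
side -0.025 108 z med 0.0847 xslope -0.007
side -0.0 343 z med 0.0851 xslope -0.006
side 0.025 285 z med 0.0849 xslope 0.001
side 0.05 277 z med 0.0851 xslope -0.001
side 0.075 540 z med 0.0845 xslope -0.003
side clip -1 40 x [-0.0771 -0.0801] y [-0.032  0.032] z [0.0746 0.0783 0.0832]
side clip 1 11 x [0.0761 0.0792] y [-0.015  0.025] z [0.0564 0.077  0.0804]
top -0.1 71 z med 0.0839 xslope 0.002
top -0.075 203 z med 0.0852 xslope -0.004
top -0.05 206 z med 0.0859 xslope -0.003
top -0.025 150 z med 0.0861 xslope 0.0
top -0.0 348 z med 0.0857 xslope -0.0
top 0.025 92 z med 0.086 xslope 0.01
top clip -1 36 x [-0.0764 -0.0826] y [-0.031  0.014] z [0.0463 0.0728 0.0842]
top clip 1 7 x [0.0766 0.0778] y [-0.024  0.032] z [0.0737 0.0774 0.0818]
sidec23
284 ['294:-93,55,-2', '295:-90,54,2', '296:-88,55,-1', '297:-85,55,-1', '298:-82,54,1', '299:-80,55,-2', '300:-73,36,78', '301:-71,35,81', '302:-56,-17,308', '303:-55,-16,304', '304:-53,-17,305']
288 ['294:-92,44,-1', '295
[... 3243 characters left out ...]
13,76', '300:-74,18,52', '301:-70,11,86', '302:-56,-35,305', '303:-54,-36,307', '304:-53,-35,302']
296 ['294:-92,24,-2', '295:-90,25,-2', '296:-87,24,2', '297:-80,9,74', '298:-77,7,82', '299:-75,8,80', '300:-74,13,55', '301:-70,7,82', '302:-56,-39,308', '303:-54,-40,310', '304:-53,-39,305']
310 ['294:-92,-10,-2', '295:-89,-11,1', '296:-87,-11,2', '297:-80,-24,77', '298:-77,-24,78', '299:-75,-24,76', '300:-77,-11,2', '301:-70,-25,83', '302:-56,-65,309', '303:-54,-65,309', '304:-53,-64,304']
312 ['294:-92,-15,-3', '295:-89,-15,-2', '296:-87,-15,-2', '297:-85,-15,-1', '298:-77,-29,79', '299:-75,-29,79', '300:-73,-29,78', '301:-70,-30,82', '302:-56,-68,308', '303:-54,-68,308', '304:-53,-68,304']
```

Lid still home, just shifted about 4 mm within its play. I'll move the arm clear for an unobstructed check of both clips.

```bash
python3 -m creep '0 -5 0 0 0 0 0; 0 -5 0 0 0 0 0; 0 -3 0 -4 0 0 0; 0 0 0 -5 0 0 0; 0 0 0 -5 0 0 0; 0 0 0 -5 0 0 0; 0 0 0 0 0 0 0'; python3 clip.py c28;  python3 - <<'E'
from h import *
c,s=np.cos(BY),np.sin(BY)
for n,bc in(('side',(.5496,.0275)),('top',(.5544,.0313))):
    d=np.load(f'pics/{n}c28.npy'); X=cloud(n,d)-[*bc,0]
    L=np.stack([c*X[...,0]+s*X[...,1],-s*X[...,0]+c*X[...,1],X[...,2]],-1)
    print(n)
    if n=='side':
      for v in (284,288,291,294,296,308,312):
        print(v,[f'{u}:{L[v,u,0]*1000:.0f},{L[v,u,1]*1000:.0f},{L[v,u,2]*1000:.0f}' for u in range(358,370)])
    else:
      for u in (352,355,358,360,362):
        print(u,'B',[f'{v}:{L[v,u,0]*1000:.0f},{L[v,u,1]*1000:.0f},{L[v,u,2]*1000:.0f}' for v in range(200,218)])
      for u in (345,348,351,354):
        print(u,'A',[f'{v}:{L[v,u,0]*1000:.0f},{L[v,u,1]*1000:.0f},{L[v,u,2]*1000:.0f}' for v in range(255,272)])
E
```

```text
time_s: 28.0
eef_pos: [0.6818, 0.2641, 0.1583]
eef_rot: [-0.54, -0.441, -0.368, 0.616]
wrist_force: [-1.1, -0.6, 0.1]
opening: 0.003
side -1 66
   z 0.048 8 x -0.0746 -0.0741
   z 0.056 1 x -0.0741 -0.0741
   z 0.072 45 x -0.0803 -0.075
   z 0.08 12 x -0.0775 -0.0747
side 1 33
   z 0.072 25 x 0.073 0.0774
   z 0.08 8 x 0.0736 0.0757
top -1 69
   z 0.04 3 x -0.0823 -0.0793
   z 0.048 10 x -0.0828 -0.0799
   z 0.056 8 x -0.0829 -0.0798
   z 0.064 7 x -0.0835 -0.0758
   z 0.072 29 x -0.0803 -0.0732
   z 0.08 12 x -0.0804 -0.0738
top 1 20
   z 0.064 1 x 0.0755 0.0755
   z 0.072 13 x 0.0731 0.078
   z 0.08 6 x 0.0733 0.0765
side
284 ['358:45,-18,304', '359:47,-19,309', '360:49,-18,307', '361:68,35,75', '362:71,35,76', '363:73,35,77', '364:81,52,2', '365:84,52,0', '366:87,53,-3', '367:89,52,1', '368:91,52,2', '369:94,53,-2']
288 ['358:45,-25,304', '359:47,-25,304', '360:48,-26,306', '361:69,27,68', '362:70,25,79', '363:72,25,78', '364:75,25,76', '365:77,25,79', '366:86,43,-2', '367:89,42,2', '368:91,42,-2', '369:94,42,-0']
291 ['358:60,17,84', '359:46,-31,308', '360:48,-32,308', '361:67,16
[... 2882 characters left out ...]
64:-81,12,56', '265:-79,9,6', '266:-81,8,-1', '267:-84,7,-4', '268:-88,7,4', '269:-91,7,5', '270:-93,6,-3', '271:-96,6,-1']
351 A ['255:-57,9,89', '256:-59,8,81', '257:-63,8,88', '258:-65,8,84', '259:-68,8,89', '260:-71,7,82', '261:-71,5,58', '262:-76,6,82', '263:-78,5,75', '264:-80,4,68', '265:-82,3,55', '266:-80,-1,5', '267:-83,-1,2', '268:-86,-2,-2', '269:-89,-2,5', '270:-91,-3,-3', '271:-95,-3,1']
354 A ['255:-55,0,80', '256:-58,0,84', '257:-62,0,95', '258:-64,-1,84', '259:-67,-1,86', '260:-69,-2,83', '261:-70,-4,61', '262:-75,-3,80', '263:-77,-3,79', '264:-80,-4,82', '265:-81,-6,56', '266:-78,-10,-0', '267:-81,-11,-6', '268:-85,-10,9', '269:-87,-11,-1', '270:-90,-11,3', '271:-93,-12,1']
```

View pics/c28top.png

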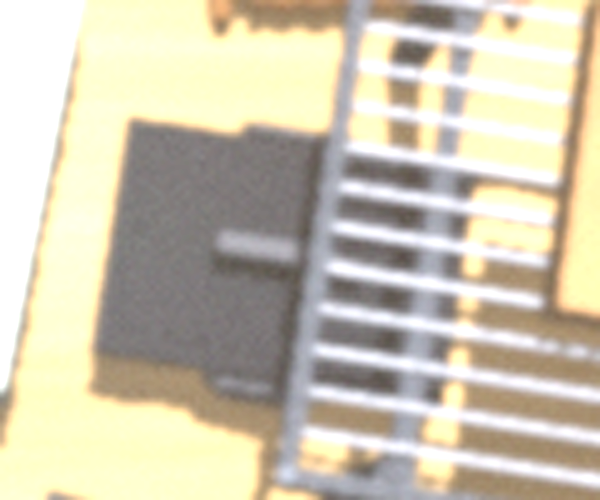

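View pics/c28side.png

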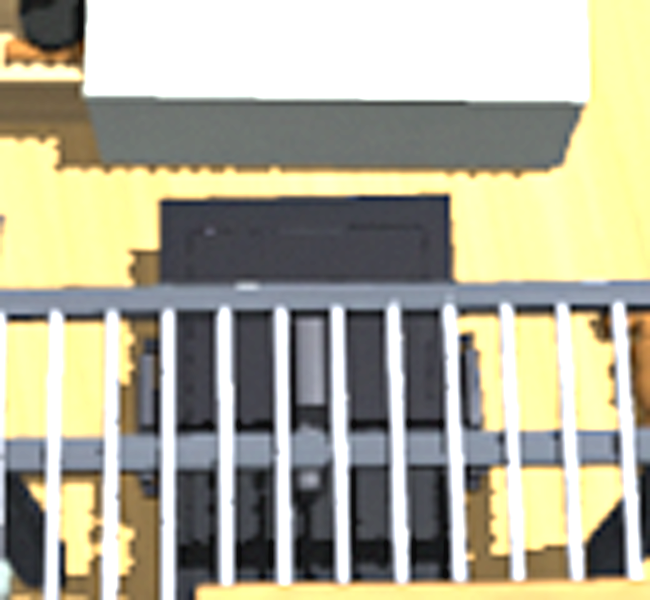

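Both clips hang vertical: outer faces at −80 / +77 mm, a span of 157 against 158 nominal. Last check is that the rest is undisturbed.

```bash
python3 - <<'E'
from h import *
for n in('top','side'):
    a=cv2.imread(f'pics/{n}0.png').astype(int); b=cv2.imread(f'pics/{n}c28.png').astype(int)
    for q in ['dumbbell_mid','jar_mid','roller_mid','unit_drawer0']:
        r=ctrl.find_in(q,n); print(n,q,[(np.round(x['rect']).astype(int).tolist(),round(x['confidence'],2)) for x in r[:1]])
    if n=='side':
        x=np.hstack([a[150:360,220:470],b[150:360,220:470]]).astype(np.uint8); cv2.imwrite('pics/cmp.png',cv2.resize(x,None,fx=1.55,fy=1.55))
E
```

```text
top dumbbell_mid [([305, 282, 347, 312], 0.72)]
top jar_mid [([352, 289, 381, 316], 0.9)]
top roller_mid [([340, 154, 405, 186], 0.89)]
top unit_drawer0 [([282, 259, 298, 292], 0.76)]
side dumbbell_mid []
side jar_mid [([234, 311, 273, 344], 0.65)]
side roller_mid [([387, 270, 453, 355], 0.88)]
side unit_drawer0 [([235, 169, 291, 244], 0.77)]
```

View pics/cmp.png

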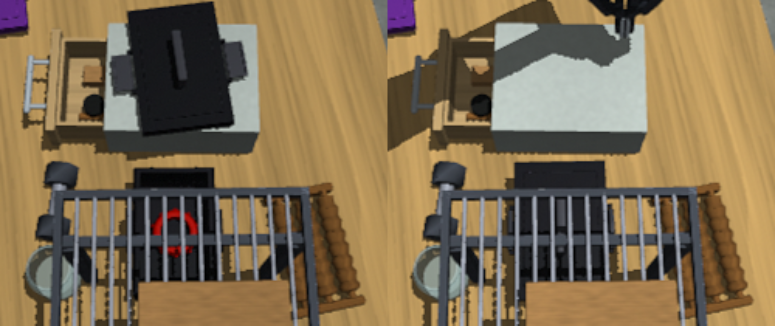

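The before/after pair shows the dumbbell, jar, roller and drawer in the same places, and the gripper free above the unit. Handing in.

```bash
python3 -c "
from bench import ctrl
print(ctrl.hand_in()); print(ctrl.get_obs()['time_s'])"
```

```text
the job is handed in; nothing more can be done
None
the job is handed in; nothing more can be done
```

The lid is on the box and pressed home at both ends, and both side clips are shut. I handed the job in at about 29 s of the 61 s allowed.

**What I did:** I took the black lid by its bar with the tool tilted and set it on the beads under the rack edge. I pressed the +y end, then the −y end under the rack, and then swung clip A and clip B down and in until they shut.

**Last checks:**
- **Lid height:** the lid top measured 84–86 mm above the box's underside along its whole length, against 84 mm when home.
- **Clips:** both hang vertical, with their outer faces about 157 mm apart against 158 mm when shut. Neither had moved after the arm let go. Clip B's outer face cannot be seen from either camera, so I judged it from its outline only.
- **Other things:** the dumbbell, jar, foot roller and drawer look unmoved between the first and last pictures. In the last side view the network did not find the dumbbell, but the picture shows it in place.

**What disagreed or failed along the way:**
- **Fingertip position:** the real fingertips sat about 35 mm behind the reported TCP along the tool. Both cameras agreed on this, so I corrected for it.
- **Clip A:** the first inward push was blocked by the finger links, and I redid it with a steeper tool.
- **Press force:** the force readings while pressing the lid ends rose to about 30 N, above the 5–15 N asked for.
- **Lid shift:** shutting clip B moved the lid about 4 mm sideways, roughly all of its play.

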